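# Load a casting mould: bushes port to the mark, core pins in, cover shut

## Task

Get the casting mould ready for the pour. Slide its cover fully back, stand every steel bush from the mat in a station of its own, seated flat with its side port turned to that station's mark and bore, and push a core pin through the bore into the port of each bush until its collar is home on the wall. Then slide the cover fully shut; a spare pin may stay where it lies, and do not disturb the cup, the bottle or the brush.

Things in the scene. Friction and masses are not known exactly. Their poses are not given: they have to be found in the camera images.
- mould: Fixed aluminium mould, a trough 100 (x) by 274 (y) by 72 mm high. Origin on its underside below the middle station; +x to the back, z up. Walls to z 72 mm: front x -52 to -40, back x 36 to 48, ends |y| 125 to 137 mm. Floor z 14 mm. Cover rails run back to x 153, guide strips to z 82 mm over |y| 119 to 137. A black scribed line on front wall and floor marks each station.
- station0 (a point): Station 0 of the mould: centre of the floor (z 10 mm in the mould's frame) of a round recess 43 mm wide and 4 mm deep, at mould x 0, y 75 mm. A well seated bush has its origin here and the same yaw as the mould.
- station1 (a point): Station 1 of the mould: centre of the floor (z 10 mm in the mould's frame) of a round recess 43 mm wide and 4 mm deep, at mould x 0, y 0 mm. A well seated bush has its origin here and the same yaw as the mould.
- station2 (a point): Station 2 of the mould: centre of the floor (z 10 mm in the mould's frame) of a round recess 43 mm wide and 4 mm deep, at mould x 0, y -75 mm. A well seated bush has its origin here and the same yaw as the mould.
- bore0 (a point): Bore 0: centre of the outer mouth (mould x -52, y 75, z 40 mm) of a level through hole, 10.5 mm wide, in the 12 mm thick front wall; it runs along mould +x towards station 0, in line with the port of a bush seated there with its port to the front.
- bore1 (a point): Bore 1: centre of the outer mouth (mould x -52, y 0, z 40 mm) of a level through hole, 10.5 mm wide, in the 12 mm thick front wall; it runs along mould +x towards station 1, in line with the port of a bush seated there with its port to the front.
- bore2 (a point): Bore 2: centre of the outer mouth (mould x -52, y -75, z 40 mm) of a level through hole, 10.5 mm wide, in the 12 mm thick front wall; it runs along mould +x towards station 2, in line with the port of a bush seated there with its port to the front.
- cover (a joint): Slide of the mould's flat cover, in m: 0 = fully shut over the cavity, 0.105 = fully back (moving along mould +x), cavity clear. Stays where it is left; about 2 N of friction plus damping. The plate is 6 mm thick, 100 by 246 mm, its top 79 mm above the bench, with three 24 mm pour holes.
- cover_grip (a point): Middle of the upright bar handle on the cover: 12 mm thick along mould x, 90 mm long along mould y, from 79 to 103 mm above the bench; this point is at 92.5 mm. With the cover shut it lies at mould x -30, y 0 mm.
- bush0: Steel bush, 0.3 kg, upright, 58 mm high; two or three are present, on a thin blue mat at first. Origin at the centre of its underside, z up its axis. Foot 40 mm wide, 8 high; barrel 26 mm wide. From z 18 to 42 mm a port block with flat faces at y +-15 mm (30 mm to grip across), x -27 to +15 mm: the long overhang, on -x, has the port.
- bush1: Steel bush, 0.3 kg, upright, 58 mm high; two or three are present, on a thin blue mat at first. Origin at the centre of its underside, z up its axis. Foot 40 mm wide, 8 high; barrel 26 mm wide. From z 18 to 42 mm a port block with flat faces at y +-15 mm (30 mm to grip across), x -27 to +15 mm: the long overhang, on -x, has the port.
- bush2: Steel bush, 0.3 kg, upright, 58 mm high; two or three are present, on a thin blue mat at first. Origin at the centre of its underside, z up its axis. Foot 40 mm wide, 8 high; barrel 26 mm wide. From z 18 to 42 mm a port block with flat faces at y +-15 mm (30 mm to grip across), x -27 to +15 mm: the long overhang, on -x, has the port.
- port0 (a point): Mouth of the port of bush 0: a 13 mm hole, 27 mm deep along the bush's +x, its mouth centred at x -27, y 0, z 30 mm in the bush's frame, facing the bush's -x.
- port1 (a point): Mouth of the port of bush 1: a 13 mm hole, 27 mm deep along the bush's +x, its mouth centred at x -27, y 0, z 30 mm in the bush's frame, facing the bush's -x.
- port2 (a point): Mouth of the port of bush 2: a 13 mm hole, 27 mm deep along the bush's +x, its mouth centred at x -27, y 0, z 30 mm in the bush's frame, facing the bush's -x.
- pin0: Core pin, 80 g, one of three (any fits any bush), lying level on a thin black mat at first. Origin on its axis at the collar's front face. Shaft 8 mm thick, along +x for 42 mm, last 6 mm tapered; collar 20 mm wide, x -4 to 0; square black handle 22 by 22 mm, x -44 to -4 mm; it lies on the handle, axis 11 mm up. Roll does not matter. Home: collar on the mould's front wall.
- pin1: Core pin, 80 g, one of three (any fits any bush), lying level on a thin black mat at first. Origin on its axis at the collar's front face. Shaft 8 mm thick, along +x for 42 mm, last 6 mm tapered; collar 20 mm wide, x -4 to 0; square black handle 22 by 22 mm, x -44 to -4 mm; it lies on the handle, axis 11 mm up. Roll does not matter. Home: collar on the mould's front wall.
- pin2: Core pin, 80 g, one of three (any fits any bush), lying level on a thin black mat at first. Origin on its axis at the collar's front face. Shaft 8 mm thick, along +x for 42 mm, last 6 mm tapered; collar 20 mm wide, x -4 to 0; square black handle 22 by 22 mm, x -44 to -4 mm; it lies on the handle, axis 11 mm up. Roll does not matter. Home: collar on the mould's front wall.
- tip0 (a point): Point of core pin 0, 42 mm ahead of its origin along its +x. Home in a station it is at mould x -10 mm.
- tip1 (a point): Point of core pin 1, 42 mm ahead of its origin along its +x. Home in a station it is at mould x -10 mm.
- tip2 (a point): Point of core pin 2, 42 mm ahead of its origin along its +x. Home in a station it is at mould x -10 mm.
- cup: Clear plastic mixing cup, 84 mm wide, 100 mm high, standing. Origin at the centre of its underside. Bystander.
- bottle: White bottle, 68 mm wide, 170 mm high, standing. Origin at the centre of its underside. Bystander.
- brush: Flat paint brush with a wooden handle, 190 mm long, 42 mm wide, 20 mm high, lying behind the mould, its handle to its own -x. Origin at its middle, on the underside. Bystander.

How it is judged:
By the outcome, as a careful person would: the job done as asked, in the order asked, and still so for the second after the job is handed in, with the robot touching nothing.
Of bush0, bush1, bush2 only 2 to 3 are there at a start; the rules pass over those that are not, and their reading is None.
At some moment in a run one of pin0, pin1, pin2 may be knocked a few centimetres aside while the robot is not near it.
It also fails if it takes over 210 s, if anything falls off the work surface, if the arm or the gripper's body presses on something with over 40 N, if the wrist force passes 120 N, or if a joint passes its speed limit or range.

## Robot

A 6-joint arm with a two-finger parallel gripper is mounted at the origin on the work surface. World frame = base frame: x ahead of the robot, y to its left, z up, the work surface at z = 0. Lengths are in m, angles in rad, forces in N, time in s.
With the tool pointing down it reaches from about 0.275 to 0.975 m from the base axis. Payload 8.4 kg.
Tool frame: the origin (TCP) lies at the very end of the fingers, on their centre line; the grasp point (between the pads) lies 19 mm behind it; z points along the fingers, y is the line along which they close (so a half turn about z gives the same grasp; the last joint's range is limited). The gripper opens to 92 mm and grips with 3 to 60 N. Pads are 20 mm wide; open, the fingers measure 128 mm over their backs; the gripper's body (75 mm by 189 mm) begins 69 mm behind the grasp point.
Start: joints at [1.277, 0.353, 1.633, -0, 1.155, -0.002], TCP at [0.18, 0.599, 0.215] pointing down, gripper open.
Joint ranges: [-2.63, 2.63], [-0.92, 2.1], [0.06, 2.66], [-1.3, 4.44], [0, 2.69], [-3.02, 3.02]. Speed limits (rad/s): [2.22, 2.22, 2.79, 3.14, 3.14, 3.14].

## Interface

Orientations are given as [roll, pitch, yaw] about the fixed x, y, z axes, in that order (R = Rz(yaw) Ry(pitch) Rx(roll)).
In Python, from rig import telemetry, cams, r gives the robot as it stands.
- The arm moves only by the tool servo_tool, never from a script. Its argument "rows" is a list that holds one entry, the list of rows, each a list of 5 numbers: the opening, from 0 (shut) to 1 (fully open), then the shift along the tool's x, y, z as a fraction of full scale, then the turn about the tool's z as a fraction of full scale. A call has 1 to 20 rows; each row is the pose to reach, as a shift and turn from the pose commanded when the call began, along the tool's axes at that moment; what a row does not reach only later rows make up. Full scale, the value 1, is 15 cm for a shift and 1.5 rad for a turn. A row lasts 1/12 s, in which the tool goes at most 41.7 mm and 7.16 degrees, less where a joint would pass 70% of its speed; a pose out of reach is approached as far as the arm can. A call with a number of a shift or a turn outside -1 to 1 is refused whole. A call with a gripper value outside its range is refused whole. The fingers move at their own pace and stop on an object; "squeeze" is the grip in N (left out, the last holds). Time passes only in rows, so rows that repeat a pose let the fingers close. It gives the time, the measured TCP pose, the force, the opening and the grip force at its end, in the units of the state.
- telemetry.sense(): the state, without advancing time (a new reading comes with each control period).
- cams.read_camera(name): name is "scene" or "top" or "wrist"; returns (picture, depth): 400x640x3 uint8, red, green, blue; 400x640 float32, m along the optical axis (not along the pixel's ray), 0 where there is no reading.
- cams.camera_params(name): a dict with "K" (3x3 intrinsics, pixels), "R" (3x3) and "t" (3): a world point X has camera coordinates R X + t. Camera axes: x right, y down, z forward; pixel columns grow to the right and rows downward; lengths in m; the calibration is good to about 2 mm. A picture is of the moment at which its call begins: read the wrist's pose just before it. camera_params takes no time and is no camera call; for the wrist camera it gives the pose at the moment of the call.
- r.close_job(): hands the job in; it is judged then, once.
Trained networks look in the newest picture that a camera, given by its name, has taken for a name from the list of things; names that differ only in an ending like _2 or _b are one class to them, and where a whole thing is asked for, a point or a joint stands for the part that bears it (a point fixed in the world has none). Each returns a list of dicts, best first, with "p" (0 to 1); they miss things now and then, are a little off and sometimes report something else, mostly with a low value. They report only what shows in the picture. A call takes as long as a camera call.
- cams.boxes_of(query, camera): "centre" ([row, column] in pixels, amid what is visible of it).
- cams.silhouettes(query, camera): "pixels" (400x640 bool, what is visible of it) and "centre" ([row, column] in pixels, amid what is visible of it).
The state is a dict: "time": time; "joint_positions": joint angles; "joint_vel": joint speeds; "joint_efforts": joint torques, N m; "tool_pos": TCP position; "tcp_rot": TCP orientation; "force": force on the tool from outside, world axes, zero at the start; "torque": the same for the moment, N m; "width": opening from 0.0 (shut) to 1.0 (fully open); "gripper_force": force on a finger pad.
Only numpy, scipy, OpenCV 4.12 (cv2) and the standard library are available. Lean on these libraries where they do the work, as an engineer would, in place of code of your own. Each camera call takes 0.05 s, during which the arm holds its last target. There are 200 camera calls.

## Working session

There is one attempt and no reset: what is moved stays moved. The work goes in short steps, Python scripts to look and compute and a tool call to move; the robot and the scene stay as the last step left them, time stands still between calls to the robot, and variables do not carry over. Pictures are saved under pics/ and viewed, at most 14 in all, crops included, and the job is handed in when it is done.

Besides the shell and the picture viewer there is one more tool, called after "Request:" as a command line: name --argument value ..., lists and objects as JSON in quotes. servo_tool: Moves the arm, as the interface text tells. Shift numbers are shares of 15 cm and turn numbers shares of 1.5 rad, none past 1 either way. Its arguments: {"type":"object","properties":{"rows":{"type":"array"},"squeeze":{"type":"number"}},"required":["rows"]}

```bash
ls; mkdir -p pics; python3 - <<'E'
from rig import telemetry, cams, r
import cv2
print(telemetry.sense())
for c in ["scene","top"]:
    im,d=cams.read_camera(c); cv2.imwrite(f"pics/{c}0.png",im[:,:,::-1])
    p=cams.camera_params(c); print(c,p)
    for q in ["mould","bush0","pin0","cover_grip","cup","bottle","brush"]:
        print(q,[(round(x["p"],2),[round(float(v)) for v in x["centre"]]) for x in cams.boxes_of(q,c)])
E
```

```text
pics
{'time': 0.0, 'joint_positions': array([ 1.27659952e+00,  3.53624628e-01,  1.63415047e+00, -5.37634252e-05,
        1.15518047e+00, -2.41271336e-03]), 'joint_vel': array([ 0.0005791 , -0.00121636, -0.00065214, -0.00086678,  0.00032223,
       -0.00046402]), 'joint_efforts': array([-2.38078464e-03, -5.93833244e+01, -3.34204280e+01,  6.95922179e-02,
        2.35520618e-02, -7.48261664e-05]), 'tool_pos': array([0.17966775, 0.5980962 , 0.21387139]), 'tcp_rot': array([-3.14022963e+00,  4.58683432e-05,  2.84983033e+00]), 'force': array([-0.03952726,  0.13736938,  0.6741184 ]), 'torque': array([-0.00634582,  0.02100594, -0.00975187]), 'gripper_force': 0.0, 'width': 0.9967097962020246}
scene {'K': array([[406.86962364,   0.        , 326.55785744],
       [  0.        , 406.86962364, 200.27229119],
       [  0.        ,   0.        ,   1.        ]]), 'R': array([[-0.44298182,  0.89643035,  0.01340634],
       [ 0.76465248,  0.38558455, -0.51636337],
       [-0.46805307, -0.2184884 , -0.85626464]]), 't': array([ 0.29129936, -0.39626632,  1.49616831])}
mould [(0.75, [216, 324])]
bush0 [(0.
[... 309 characters left out ...]
.        , 324.02748388],
       [  0.        , 498.72114912, 190.0480665 ],
       [  0.        ,   0.        ,   1.        ]]), 'R': array([[-0.00920115, -0.99946899, -0.03125819],
       [-0.98688596,  0.01411432, -0.16080078],
       [ 0.16115658,  0.02936872, -0.98649178]]), 't': array([0.01221545, 0.58348261, 1.14014624])}
mould [(0.63, [178, 338])]
bush0 [(0.7, [248, 171]), (0.61, [224, 205])]
pin0 [(0.75, [271, 435]), (0.69, [228, 456]), (0.62, [178, 339]), (0.51, [272, 475])]
cover_grip [(0.76, [183, 344]), (0.67, [129, 477]), (0.56, [229, 452])]
cup [(0.64, [139, 191]), (0.38, [176, 337])]
bottle [(0.89, [129, 481]), (0.7, [272, 473])]
brush [(0.56, [109, 308]), (0.48, [182, 339])]
```

View pics/top0.png

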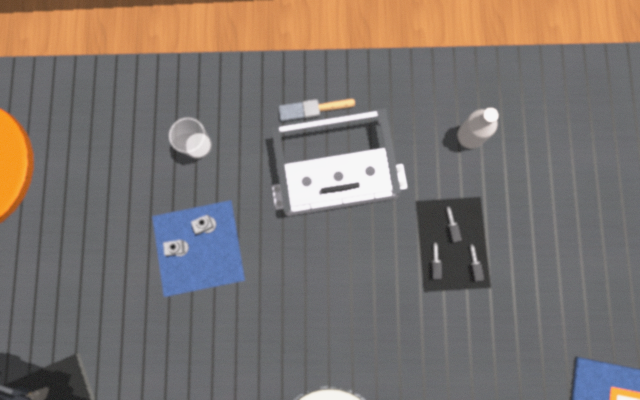

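View pics/scene0.png

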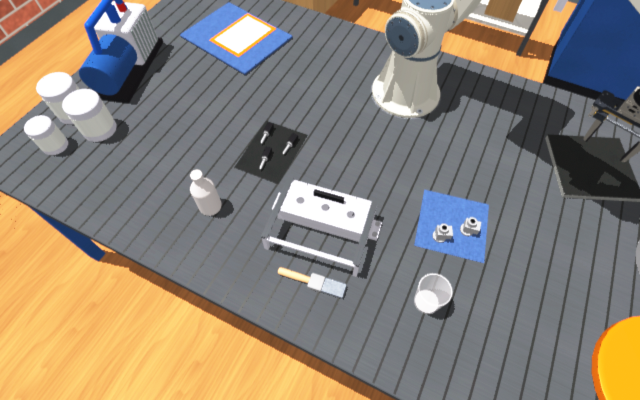

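Top view: cover shut at about (178,338). Two bushes stand on the blue mat at (248,173) and (224,203), with ports turned roughly left. Three pins lie on the black mat at (228,453), (262,436) and (265,475), shafts pointing up/back. The scene view agrees: two bushes and three pins.

```bash
cat > h.py <<'E'
from rig import telemetry, cams, r
import numpy as np, cv2
def grab(c,name=None):
    p=cams.camera_params(c); im,d=cams.read_camera(c)
    if name: cv2.imwrite(f"pics/{name}.png",im[:,:,::-1])
    v,u=np.mgrid[0:400,0:640]
    K=p["K"]; X=np.stack([(u-K[0,2])/K[0,0]*d,(v-K[1,2])/K[1,1]*d,d],-1)
    W=(X-p["t"])@p["R"]; W[d==0]=np.nan
    return im,W,p
def proj(P,p):
    c=np.asarray(P)@p["R"].T+p["t"]; q=c@p["K"].T; return q[...,:2]/q[...,2:]
def onplane(rc,z,p):
    "world point at height z seen at pixel row,col"
    ray=p["R"].T@np.linalg.solve(p["K"],[rc[1],rc[0],1.]); o=-p["R"].T@p["t"]
    return o+ray*(z-o[2])/ray[2]
def masks(q,c): return [(x["p"],x["pixels"],x["centre"]) for x in cams.silhouettes(q,c)]
def shift(x,y,z,yaw):
    "row numbers to reach world x,y,z,yaw from the measured pose"
    s=telemetry.sense(); Y=s["tcp_rot"][2]; d=np.array([x,y,z])-s["tool_pos"]
    w=(yaw-Y+np.pi)%(2*np.pi)-np.pi
    return np.round(np.array([d@[np.cos(Y),np.sin(Y),0],d@[np.sin(Y),-np.cos(Y),0],-d[2]])/.15,3), round(-w/1.5,3)
E
python3 - <<'E'
from h import *
for c in ["top","scene"]:
    im,W,p=grab(c)
    for q in ["bush0","pin0","mould","cover_grip"]:
        for pr,m,ce in masks(q,c):
            P=W[m]; P=P[~np.isnan(P[:,0])]
            if len(P)<10: continue
            xy=P[:,:2].astype(np.float32); rc=cv2.minAreaRect(xy)
            print(c,q,round(pr,2),len(P),np.round(ce),P.mean(0).round(3),"zmax",P[:,2].max().round(3),[np.round(x,3) for x in rc])
E
```

```text
top bush0 0.76 318 [226. 203.] [0.505 0.294 0.038] zmax 0.062 [array([0.504, 0.297]), array([0.035, 0.047]), np.float64(22.336)]
top bush0 0.76 341 [249. 176.] [0.451 0.359 0.036] zmax 0.063 [array([0.449, 0.369]), array([0.04 , 0.058]), np.float64(22.439)]
top pin0 0.63 256 [267. 435.] [ 0.402 -0.258  0.017] zmax 0.027 [array([ 0.412, -0.261]), array([0.027, 0.08 ]), np.float64(89.386)]
top pin0 0.63 215 [232. 454.] [ 0.488 -0.303  0.018] zmax 0.026 [array([ 0.498, -0.302]), array([0.078, 0.022]), np.float64(11.339)]
top pin0 0.52 253 [272. 477.] [ 0.397 -0.352  0.017] zmax 0.027 [array([ 0.406, -0.351]), array([0.082, 0.021]), np.float64(9.007)]
top pin0 0.29 312 [249. 172.] [0.45  0.358 0.037] zmax 0.063 [array([0.45 , 0.363]), array([0.039, 0.045]), np.float64(29.835)]
top mould 0.68 7571 [178. 338.] [ 0.618 -0.028  0.069] zmax 0.107 [array([ 0.661, -0.023]), array([0.233, 0.328]), np.float64(8.419)]
top cover_grip 0.81 4136 [182. 336.] [ 0.608 -0.029  0.078] zmax 0.107 [array([ 0.617, -0.028]), array([0.122, 0.241]), np.float64(8.359)]
scene bush0 0.84 267 [227. 467.] [0.46  0.3
[... 204 characters left out ...]
 np.float64(8.508)]
scene pin0 0.63 149 [152. 261.] [ 0.491 -0.303  0.015] zmax 0.027 [array([ 0.493, -0.304]), array([0.098, 0.031]), np.float64(20.053)]
scene pin0 0.6 5073 [215. 326.] [ 0.635 -0.02   0.066] zmax 0.106 [array([ 0.628, -0.027]), array([0.254, 0.326]), np.float64(8.508)]
scene pin0 0.49 128 [139. 294.] [ 0.401 -0.258  0.016] zmax 0.026 [array([ 0.399, -0.258]), array([0.092, 0.032]), np.float64(18.062)]
scene mould 0.74 5130 [216. 325.] [ 0.634 -0.021  0.066] zmax 0.106 [array([ 0.628, -0.029]), array([0.254, 0.331]), np.float64(8.508)]
scene cover_grip 0.67 2697 [209. 330.] [ 0.611 -0.026  0.078] zmax 0.106 [array([ 0.605, -0.028]), array([0.111, 0.244]), np.float64(8.049)]
```

Request:
servo_tool --rows '[[[1,-1,-1,-0.67,0],[1,-1,-1,-0.67,0],[1,-1,-1,-0.67,0],[1,-1,-1,-0.67,0],[1,-1,-1,-0.67,0],[1,-1,-1,-0.67,0],[1,-1,-1,-0.67,0],[1,-1,-1,-0.67,0]]]'

```text
time: 1.97
tool_pos: [0.2811, 0.4114, 0.3161]
tcp_rot: [3.139, 0.001, 2.847]
force: [-0.8, 1.0, 0.0]
width: 1.002
gripper_force: 0.0
```

Request:
servo_tool --rows '[[[1,-1,-0.8,0,0.755],[1,-1,-0.8,0,0.755],[1,-1,-0.8,0,0.755],[1,-1,-0.8,0,0.755],[1,-1,-0.8,0,0.755],[1,-1,-0.8,0,0.755],[1,-1,-0.8,0,0.755],[1,-1,-0.8,0,0.755],[1,-1,-0.8,0,0.755],[1,-1,-0.8,0,0.755],[1,-1,-0.8,0,0.755],[1,-1,-0.8,0,0.755],[1,-1,-0.8,0,0.755]]]'

```text
time: 3.05
tool_pos: [0.3892, 0.2541, 0.3148]
tcp_rot: [-3.141, 0.0, 1.721]
force: [0.1, 0.6, -0.1]
width: 1.004
gripper_force: 0.0
```

```bash
python3 - <<'E'
from h import *
im,W,p=grab("wrist","w1")
print(p["R"].round(2),(-p["R"].T@p["t"]).round(3),p["K"][0,0])
s=telemetry.sense(); print(s["time"],s["tool_pos"],s["tcp_rot"])
for q in ["bush0","mould"]:
    for pr,m,ce in masks(q,"wrist"): print(q,pr,ce,np.nanmean(W[m],0).round(3))
E
```

```text
[[ 0.99  0.15  0.  ]
 [ 0.14 -0.96  0.25]
 [ 0.04 -0.25 -0.97]] [0.379 0.321 0.484] 335.58815365370475
3.1 [0.38930112 0.25399942 0.31487278] [-3.14125453e+00  6.86233391e-05  1.72006586e+00]
bush0 0.91 [83.8, 376.3] [0.449 0.362 0.043]
bush0 0.74 [143.1, 405.0] [0.503 0.298 0.042]
mould 0.77 [352.7, 412.8] [0.576 0.017 0.067]
```

View pics/w1.png

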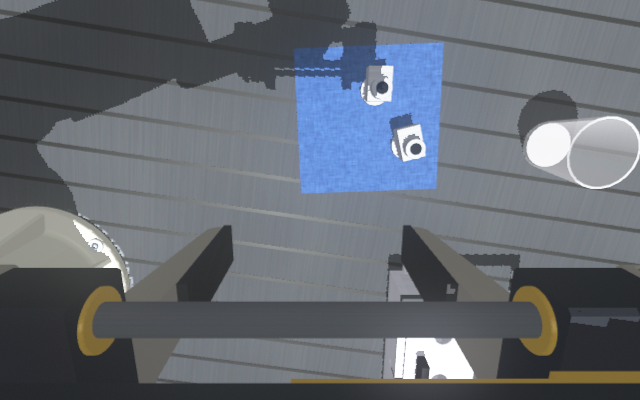

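Wrist picture: two bushes at (84,378) and (145,408), port overhangs pointing up (world +y). The mould peeks in between the fingers at the bottom. On to the mould.

Request:
servo_tool --rows '[[[1,-1,0.4,0,0],[1,-1,0.4,0,0],[1,-1,0.4,0,0],[1,-1,0.4,0,0],[1,-1,0.4,0,0]]]'

```text
time: 3.62
tool_pos: [0.4732, 0.1095, 0.3152]
tcp_rot: [3.14, 0.002, 1.715]
force: [-0.2, -0.4, 0.2]
width: 1.002
gripper_force: 0.0
```

Request:
servo_tool --rows '[[[1,-1,0.4,0,0],[1,-1,0.4,0,0],[1,-1,0.4,0,0],[1,-1,0.4,0,0],[1,-1,0.4,0,0]]]'

```text
time: 4.03
tool_pos: [0.5544, -0.0301, 0.3148]
tcp_rot: [3.141, 0.002, 1.715]
force: [-0.2, -0.2, -0.2]
width: 0.999
gripper_force: 0.0
```

Request:
servo_tool --rows '[[[1,-0.48,0.25,0,0],[1,-0.48,0.25,0,0],[1,-0.48,0.25,0,0],[1,-0.48,0.25,0,0],[1,-0.48,0.25,0,0]]]'

```text
time: 4.45
tool_pos: [0.599, -0.0905, 0.3147]
tcp_rot: [-3.141, -0.001, 1.717]
force: [-0.5, -0.1, 0.7]
width: 0.997
gripper_force: 0.0
```

```bash
python3 - <<'E'
from h import *
im,W,p=grab("wrist","w2")
np.savez("w2.npz",W=W,im=im,**p)
s=telemetry.sense(); print(s["time"],s["tool_pos"],s["tcp_rot"])
Z=W[...,2]
for lo,hi in [(.068,.075),(.0755,.0815),(.082,.09),(.098,.108)]:
    m=(Z>lo)&(Z<hi)&(np.hypot(W[...,0]-.65,W[...,1]+.03)<.22); m=cv2.morphologyEx(m.astype(np.uint8),cv2.MORPH_OPEN,np.ones((3,3)))>0
    print(lo,m.sum(),np.round(np.nanmedian(Z[m]),4) if m.any() else 0,[np.round(x,4) for x in cv2.minAreaRect(W[m][:,:2].astype(np.float32))] if m.sum()>5 else 0)
E
```

```text
4.5 [ 0.59892197 -0.0901771   0.3149422 ] [-3.14096679e+00 -7.22026432e-04  1.71803338e+00]
0.068 3682 0.071 [array([ 0.6503, -0.0241]), array([0.2058, 0.2428]), np.float64(8.353)]
0.0755 15800 0.078 [array([ 0.609 , -0.0299]), array([0.1002, 0.2394]), np.float64(8.3447)]
0.082 39 0.0826 [array([ 0.6943, -0.0137]), array([0.1455, 0.259 ]), np.float64(16.5346)]
0.098 867 0.1018 [array([ 0.5811, -0.0339]), array([0.0117, 0.0894]), np.float64(8.888)]
```

View pics/w2.png

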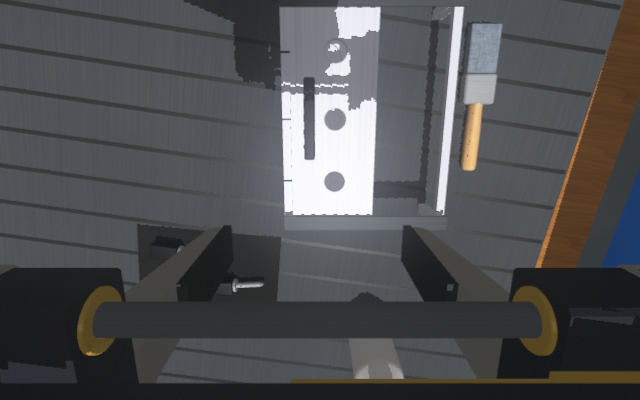

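The wrist picture shows the cover shut, with its handle at about (118,309), the scribed marks left of the front edge, the brush behind and the pins below. Next I grip the handle.

Request:
servo_tool --rows '[[[0.5,0.389,-0.063,0.8,0],[0.5,0.389,-0.063,0.8,0],[0.5,0.389,-0.063,0.8,0],[0.5,0.389,-0.063,0.8,0],[0.5,0.389,-0.063,0.8,0],[0.5,0.389,-0.063,0.8,0],[0.5,0.389,-0.063,0.8,0]]]' --squeeze 20

```text
time: 5.08
tool_pos: [0.5835, -0.0353, 0.1977]
tcp_rot: [3.138, 0.001, 1.718]
force: [-0.5, 0.3, 0.1]
width: 0.516
gripper_force: 0.0
```

Request:
servo_tool --rows '[[[0.5,0,0,0.4,0],[0.5,0,0,0.6,0],[0.5,0,0,0.7,0],[0.5,0,0,0.743,0],[0.5,0,0,0.743,0],[0,0,0,0.743,0],[0,0,0,0.743,0],[0,0,0,0.743,0],[0,0,0,0.743,0],[0,0,0,0.743,0],[0,0,0,0.743,0],[0,0,0,0.743,0],[0,0,0,0.743,0]]]'

```text
time: 6.17
tool_pos: [0.5821, -0.035, 0.0845]
tcp_rot: [3.141, 0.0, 1.717]
force: [-1.9, 0.6, 6.9]
width: 0.131
gripper_force: 20.0
```

Request:
servo_tool --rows '[[[0,0,0.05,0,0],[0,0,0.12,0,0],[0,0,0.2,0,0],[0,0,0.28,0,0],[0,0,0.36,0,0],[0,0,0.44,0,0],[0,0,0.52,0,0],[0,0,0.6,0,0],[0,0,0.65,0,0],[0,0,0.69,0,0],[0,0,0.71,0,0],[0,0,0.715,0,0],[0,0,0.715,0,0],[0,0,0.715,0,0]]]'

```text
time: 7.33
tool_pos: [0.6768, -0.0208, 0.0832]
tcp_rot: [-3.119, -0.001, 1.718]
force: [-39.0, -7.2, 31.9]
width: 0.177
gripper_force: 20.0
```

Request:
servo_tool --rows '[[[0,0,-0.075,0,0],[0,0,-0.075,0,0],[0,0,-0.075,0,0],[0.5,0,-0.075,0,0],[0.5,0,-0.075,0,0],[0.5,0,-0.075,0,0],[0.5,0,-0.075,-0.3,0],[0.5,0,-0.075,-0.8,0],[0.5,0,-0.075,-1,0],[0.5,0,-0.075,-1,0],[0.5,0,-0.075,-1,0],[0.5,0,-0.075,-1,0]]]'

```text
time: 8.33
tool_pos: [0.6781, -0.0209, 0.2356]
tcp_rot: [3.137, 0.001, 1.717]
force: [-0.4, -1.4, -0.6]
width: 0.499
gripper_force: 0.0
```

Request:
servo_tool --rows '[[[0.5,-0.65,-0.3,-0.5,0],[0.5,-0.65,-0.3,-0.5,0],[0.5,-0.65,-0.3,-0.5,0],[0.5,-0.65,-0.3,-0.5,0],[0.5,-0.65,-0.3,-0.5,0],[0.5,-0.65,-0.3,-0.5,0],[0.5,-0.65,-0.3,-0.5,0]]]'

```text
time: 8.92
tool_pos: [0.6459, -0.1228, 0.3062]
tcp_rot: [-3.139, -0.002, 1.718]
force: [-0.2, -0.0, 0.6]
width: 0.502
gripper_force: 0.0
```

```bash
python3 - <<'E'
from h import *
im,W,p=grab("wrist","w3")
s=telemetry.sense(); print(s["time"],s["tool_pos"],s["tcp_rot"])
Z=W[...,2]
np.savez("w3.npz",W=W,im=im)
for lo,hi in [(.068,.075),(.0755,.0815),(.098,.108)]:
    m=(Z>lo)&(Z<hi)&(np.hypot(W[...,0]-.65,W[...,1]+.03)<.22); m=cv2.morphologyEx(m.astype(np.uint8),cv2.MORPH_OPEN,np.ones((3,3)))>0
    print(lo,m.sum(),np.round(np.nanmedian(Z[m]),4) if m.any() else 0,[np.round(x,4) for x in cv2.minAreaRect(W[m][:,:2].astype(np.float32))] if m.sum()>5 else 0)
E
```

```text
8.9667 [ 0.64595705 -0.12258252  0.3064029 ] [-3.13873892e+00 -1.45220881e-03  1.71838701e+00]
0.068 4027 0.0714 [array([ 0.6005, -0.0482]), array([0.1003, 0.2084]), np.float64(8.3882)]
0.0755 14190 0.078 [array([ 0.7046, -0.0331]), array([0.1004, 0.2051]), np.float64(8.4014)]
0.098 1009 0.1018 [array([ 0.6743, -0.0205]), array([0.0122, 0.0886]), np.float64(8.6426)]
```

View pics/w3.png

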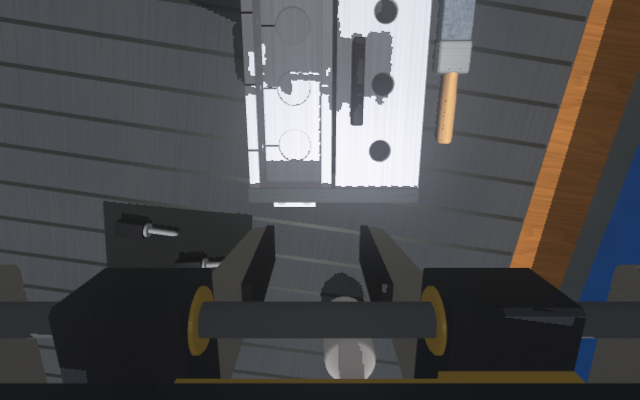

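The wrist picture shows the cover back, with handle at (80,358). Recess circles are at about (25,292), (89,294) and (145,294), with black scribed lines left of each. Width fits give a slide of about 105 mm. I'll refine the mould pose with an overlay.

```bash
python3 - <<'E'
from h import *
f=np.load("w3.npz"); W=f["W"]; im=f["im"]; p=cams.camera_params("wrist")
Z=W[...,2]
th=.1465; c,s=np.cos(th),np.sin(th)
ok=(np.hypot(W[...,0]-.65,W[...,1]+.03)<.25)
u=W[...,0]*c+W[...,1]*s; v=-W[...,0]*s+W[...,1]*c
m=ok&(Z>.069)&(Z<.0742)
for lo in np.arange(-.24,-.02,.02):   # per strip edges of front wall
    k=m&(v>lo)&(v<lo+.02)&(u<.565)
    if k.sum()>20: print("front",round(lo,2),k.sum(),np.percentile(u[k],[1,99]).round(4))
k=ok&(Z>.069)&(Z<.085)&(v<-.22)&(u>.54)&(u<.63); print("end v",np.percentile(v[k],[1,10,50,90,99]).round(4), np.percentile(Z[k],[5,50,95]).round(4))
fl=ok&(Z>.011)&(Z<.017)&(u>.545)&(u<.64); print("floor",np.percentile(u[fl],[1,99]),np.percentile(v[fl],[1,99]),np.median(Z[fl]))
def overlay(u0,v0,th):
    c,s=np.cos(th),np.sin(th); R=np.array([[c,-s,0],[s,c,0],[0,0,1]]); o=R@[u0,v0,0]
    B=cv2.resize(im[:, :, ::-1][0:215,220:440],None,fx=3.6,fy=2.78,interpolation=cv2.INTER_CUBIC)
    B=cv2.resize(im[:, :, ::-1][0:200,220:440],None,fx=3,fy=3,interpolation=cv2.INTER_CUBIC)
    def dr(P,col):
        q=(proj(np.array(P)@R.T+o,p)-[220,0]+.5)*3
        cv2.polylines(B,[np.round(q).astype(int)],False,col,1)
    a=np.linspace(0,2*np.pi,60)
    for y in (75,0,-75):
        dr([[.0215*np.cos(t),y/1e3+.0215*np.sin(t),.014] for t in a],(0,0,255))
        dr([[-.052,y/1e3,.072],[-.040,y/1e3,.072]],(0,255,0))
    dr([[-.052,.137,.072],[-.052,-.137,.072]],(255,0,0)); dr([[-.040,.125,.072],[-.040,-.125,.072]],(255,0,0))
    cv2.imwrite("pics/ov.png",B)
overlay(.589,-.1185,.1465)
E
```

```text
front -0.24 163 [0.5373 0.5493]
front -0.22 163 [0.5372 0.5492]
front -0.2 170 [0.5375 0.5492]
front -0.18 179 [0.5374 0.5494]
front -0.16 192 [0.5374 0.5493]
front -0.14 194 [0.5372 0.5492]
front -0.12 199 [0.537  0.5493]
front -0.1 208 [0.5373 0.5492]
front -0.08 219 [0.5373 0.5493]
front -0.06 222 [0.5372 0.5493]
front -0.04 106 [0.5372 0.5493]
end v [-0.2556 -0.2539 -0.2453 -0.2338 -0.2215] [0.0711 0.0818 0.0832]
floor [0.54918672 0.62455444] [-0.24318102 -0.01589711] 0.013425974673369312
```

View pics/ov.png

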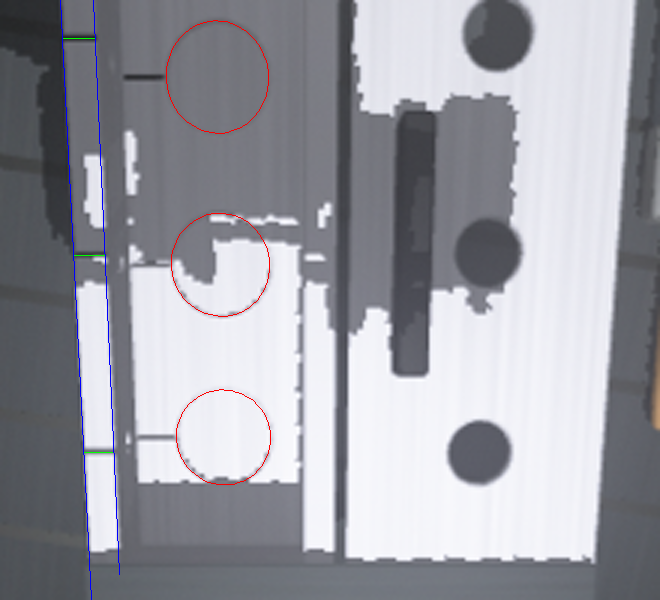

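Overlay fits: mould u0 = 0.5893, v0 = -0.1185, yaw 0.1465, and the circles and lines coincide. On to the bushes.

Request:
servo_tool --rows '[[[1,0.92,-0.245,0,0],[1,0.92,-0.245,0,0],[1,0.92,-0.245,0,0],[1,0.92,-0.245,0,0],[1,0.92,-0.245,0,0]]]'

```text
time: 9.38
tool_pos: [0.588, 0.0117, 0.3076]
tcp_rot: [-3.14, -0.002, 1.722]
force: [0.8, -1.0, 0.5]
width: 0.839
gripper_force: 0.0
```

Request:
servo_tool --rows '[[[1,0.92,-0.245,0,0],[1,0.92,-0.245,0,0],[1,0.92,-0.245,0,0],[1,0.92,-0.245,0,0],[1,0.92,-0.245,0,0]]]'

```text
time: 9.8
tool_pos: [0.532, 0.1416, 0.3078]
tcp_rot: [-3.14, -0.001, 1.721]
force: [0.1, -0.0, -0.9]
width: 1.002
gripper_force: 0.0
```

Request:
servo_tool --rows '[[[1,0.92,-0.245,0.37,0],[1,0.92,-0.245,0.37,0],[1,0.92,-0.245,0.37,0],[1,0.92,-0.245,0.37,0],[1,0.92,-0.245,0.37,0],[1,0.92,-0.245,0.37,0]]]'

```text
time: 10.3
tool_pos: [0.4766, 0.2697, 0.2518]
tcp_rot: [-3.14, 0.001, 1.72]
force: [1.0, -0.3, -0.1]
width: 0.997
gripper_force: 0.0
```

```bash
cat >> h.py <<'E'
def bushes(W,zlo=.036,zhi=.048,seeds=()):
    "block-top face of each bush (z 42): returns origin, yaw, rect"
    out=[]
    for x,y in seeds:
        near=np.hypot(W[...,0]-x,W[...,1]-y)<.05
        m=near&(W[...,2]>zlo)&(W[...,2]<zhi)
        m=cv2.morphologyEx(m.astype(np.uint8),cv2.MORPH_OPEN,np.ones((3,3)))>0
        rc=cv2.minAreaRect(W[m][:,:2].astype(np.float32))
        t=near&(W[...,2]>.053)&(W[...,2]<.066)
        (cx,cy),(w,h),a=rc; a=np.radians(a)
        if w<h: a+=np.pi/2
        top=W[t][:,:2]; tc=cv2.minEnclosingCircle(top.astype(np.float32))
        ax=np.array([np.cos(a),np.sin(a)])      # long axis of the block
        if (np.array(tc[0])-[cx,cy])@ax<0: ax=-ax # +x points from block centre to the barrel
        yaw=np.arctan2(ax[1],ax[0]); o=np.array([cx,cy])+.006*ax
        out.append((o.round(4),round(float(yaw),4),np.round(sorted((w,h)),4),np.round(tc[0],4),round(tc[1],4)))
    return out
E
python3 - <<'E'
from h import *
s=telemetry.sense(); print(s["time"],s["tool_pos"],s["tcp_rot"])
im,W,p=grab("wrist","w4")
for b in bushes(W,seeds=[(.449,.362),(.503,.298)]): print(b)
E
```

```text
10.3 [0.47663813 0.26972648 0.25182239] [-3.13974994e+00  1.38237121e-03  1.72002420e+00]
(array([0.4526, 0.3597]), -1.4251, array([0.0295, 0.0419]), array([0.4527, 0.3596]), 0.0129)
(array([0.5091, 0.2933]), -1.1721, array([0.03  , 0.0422]), array([0.5091, 0.2932]), 0.013)
```

View pics/w4.png

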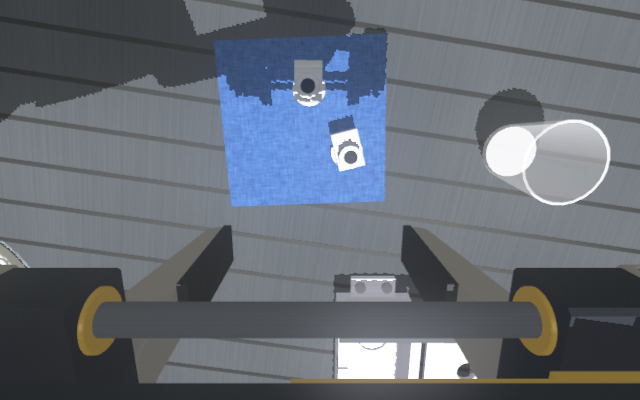

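Wrist picture: bushes at (85,308) and (155,350), overhangs pointing up. The fits are tight (block 30 x 42 mm). Gripping bush B at (0.509,0.293).

Request:
servo_tool --rows '[[[0.65,0.123,0.238,0.667,-0.166],[0.65,0.123,0.238,0.667,-0.166],[0.65,0.123,0.238,0.667,-0.166],[0.65,0.123,0.238,0.667,-0.166],[0.65,0.123,0.238,0.667,-0.166],[0.65,0.123,0.238,0.667,-0.166],[0.65,0.123,0.238,0.667,-0.166]]]' --squeeze 25

```text
time: 10.93
tool_pos: [0.5106, 0.2927, 0.1553]
tcp_rot: [3.139, -0.0, 1.965]
force: [0.5, -0.4, -0.4]
width: 0.647
gripper_force: 0.0
```

```bash
python3 - <<'E'
from h import *
print(telemetry.sense()["tool_pos"],shift(.5091,.2933,.013,1.9695))
E
```

```text
[0.5106056  0.29272352 0.15528622] (array([ 0.007, -0.008,  0.949]), np.float64(-0.003))
```

Request:
servo_tool --rows '[[[0.65,0,0,0.3,0],[0.65,0,0,0.6,0],[0.65,0,0,0.8,0],[0.65,0,0,0.925,0],[0.65,0,0,0.925,0],[0.65,0,0,0.925,0],[0,0,0,0.925,0],[0,0,0,0.925,0],[0,0,0,0.925,0],[0,0,0,0.925,0],[0,0,0,0.925,0],[0,0,0,0.925,0],[0,0,0,0.925,0]]]'

```text
time: 12.02
tool_pos: [0.5101, 0.2933, 0.0154]
tcp_rot: [3.14, -0.0, 1.966]
force: [-0.9, -0.1, 8.3]
width: 0.326
gripper_force: 25.0
```

```bash
python3 - <<'E'
from h import *
s=telemetry.sense();print(s)
im,W,p=grab("wrist","w5")
E
```

```text
{'time': 12.0167, 'joint_positions': array([ 5.19263488e-01,  5.49426470e-01,  1.84939192e+00, -4.70961443e-05,
        7.41369840e-01,  1.23664472e-01]), 'joint_vel': array([-0.00100831, -0.00086845, -0.00156191,  0.00131419,  0.00039969,
       -0.00042078]), 'joint_efforts': array([-2.36034271e-02, -5.76660740e+01, -2.14712155e+01,  9.07248119e-02,
       -5.05305547e-01,  4.63374448e-02]), 'tool_pos': array([0.51008971, 0.29327384, 0.01542728]), 'tcp_rot': array([ 3.14019502e+00, -1.41625695e-04,  1.96643015e+00]), 'force': array([-0.945671  , -0.09869358,  8.26973239]), 'torque': array([-0.18049885,  0.25232407,  0.10162854]), 'gripper_force': 24.987562503665686, 'width': 0.3259185438304745}
```

Request:
servo_tool --rows '[[[0,0,0,-0.1,0],[0,0,0,-0.3,0],[0,0,0,-0.5,0],[0,0,0,-0.7,0],[0,0,0,-0.9,0],[0,-0.1,0,-1,0],[0,-0.2,0,-1,0],[0,-0.3,0,-1,0],[0,-0.3,0,-1,0]]]' --squeeze 40

```text
time: 12.82
tool_pos: [0.5274, 0.2495, 0.1647]
tcp_rot: [3.141, 0.001, 1.965]
force: [-0.1, 0.6, -2.1]
width: 0.327
gripper_force: 40.0
```

Request:
servo_tool --rows '[[[0,-0.15,0,0,0],[0,-0.3,-0.05,0,0],[0,-0.5,-0.1,0,0],[0,-0.7,-0.14,0,0],[0,-0.85,-0.14,0,0],[0,-1,-0.14,0,0],[0,-1,-0.14,0,0]]]'

```text
time: 13.4
tool_pos: [0.5661, 0.1022, 0.1641]
tcp_rot: [-3.141, 0.001, 1.964]
force: [-0.5, 0.1, -2.0]
width: 0.323
gripper_force: 40.0
```

Request:
servo_tool --rows '[[[0,-0.1,0,0,-0.08],[0,-0.2,-0.03,0,-0.16],[0,-0.3,-0.07,0,-0.24],[0,-0.4,-0.1,0,-0.32],[0,-0.5,-0.13,0,-0.4],[0,-0.6,-0.138,0,-0.48],[0,-0.7,-0.138,0,-0.56],[0,-0.8,-0.138,0,-0.64],[0,-0.9,-0.138,0,-0.72],[0,-0.928,-0.138,0,-0.8],[0,-0.928,-0.138,0,-0.881],[0,-0.928,-0.138,0,-0.881],[0,-0.928,-0.138,0,-0.881],[0,-0.928,-0.138,0,-0.881],[0,-0.928,-0.138,0,-0.881],[0,-0.928,-0.138,0,-0.881]]]'

```text
time: 14.73
tool_pos: [0.5997, -0.0311, 0.1643]
tcp_rot: [3.142, -0.0, -2.997]
force: [-0.6, 0.4, -1.2]
width: 0.324
gripper_force: 40.0
```

```bash
python3 - <<'E'
from h import *
s=telemetry.sense();print(s["tool_pos"],s["tcp_rot"],s["width"],s["gripper_force"],shift(.6003,-.0312,.04,3.288))
im,W,p=grab("wrist","w6")
E
```

```text
[ 0.59969044 -0.03111926  0.16431338] [ 3.14150628e+00 -8.67425839e-05 -2.99687066e+00] 0.32360867869091253 39.98610578477383 (array([-0.004, -0.001,  0.829]), np.float64(-0.001))
```

View pics/w6.png

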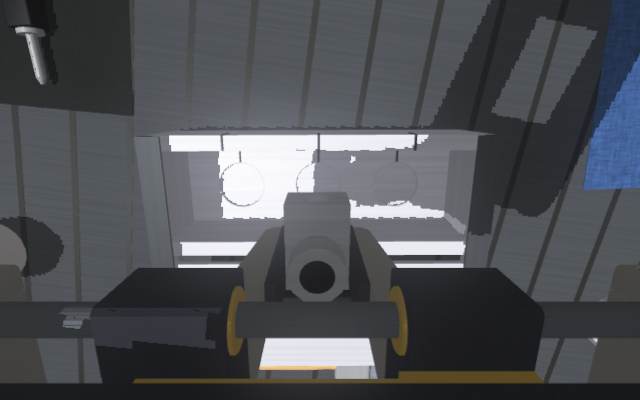

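The wrist picture shows the bush held with its overhang to the front, in line with the station 1 line at col 318. I'll check how it sits in the grip.

```bash
cat >> h.py <<'E'
def held_bush(W):
    s=telemetry.sense(); t=s["tool_pos"]; Y=s["tcp_rot"][2]
    d=W-t; x=d[...,0]*np.cos(Y)+d[...,1]*np.sin(Y); y=d[...,0]*np.sin(Y)-d[...,1]*np.cos(Y)
    n=(np.abs(x)<.04)&(np.abs(y)<.0145)
    h=np.histogram(d[...,2][n],np.arange(0,.07,.002)); print("z hist",[(round(float(b),3),int(a)) for a,b in zip(*h) if a>60])
    m=n&(d[...,2]>.022)&(d[...,2]<.034)
    print("block x",np.percentile(x[m],[1,50,99]).round(4),"y",np.percentile(y[m],[1,50,99]).round(4),"z",np.median(d[...,2][m]).round(4))
E
python3 - <<'E'
from h import *
im,W,p=grab("wrist"); held_bush(W)
E
```

```text
z hist [(0.006, 117), (0.008, 117), (0.02, 62), (0.022, 74), (0.024, 1206), (0.026, 1344), (0.028, 102), (0.03, 112), (0.032, 115), (0.034, 125), (0.036, 131), (0.038, 124), (0.04, 1146), (0.042, 1570)]
block x [-0.0094  0.0189  0.0292] y [-0.0142  0.0009  0.0134] z 0.0261
```

```bash
cat >> h.py <<'E'
def held2(W):
    s=telemetry.sense(); t=s["tool_pos"]; Y=s["tcp_rot"][2]
    d=W-t; x=d[...,0]*np.cos(Y)+d[...,1]*np.sin(Y); y=d[...,0]*np.sin(Y)-d[...,1]*np.cos(Y); z=d[...,2]
    n=(np.abs(x)<.04)&(np.abs(y)<.03)
    for lo,hi,nm in [(.0245,.0275,"block"),(.0405,.0435,"ring")]:
        m=n&(z>lo)&(z<hi); m=cv2.morphologyEx(m.astype(np.uint8),cv2.MORPH_OPEN,np.ones((3,3)))>0
        print(nm,m.sum(),"x",np.percentile(x[m],[.5,99.5]).round(4),"y",np.percentile(y[m],[.5,99.5]).round(4),"rect",[np.round(v,4) for v in cv2.minAreaRect(np.c_[x[m],y[m]].astype(np.float32))])
E
python3 - <<'E'
from h import *
im,W,p=grab("wrist"); held2(W)
E
```

```text
block 2755 x [-0.0118  0.0292] y [-0.0166  0.0133] rect [array([ 0.008 , -0.0064]), array([0.0396, 0.0427]), np.float64(89.8839)]
ring 2613 x [-0.0091  0.0147] y [-0.0175  0.0267] rect [array([0.0027, 0.0044]), array([0.0247, 0.0476]), np.float64(0.9837)]
```

```bash
cat >> h.py <<'E'
def wall(W,th=.1465):
    c,s=np.cos(th),np.sin(th)
    u=W[...,0]*c+W[...,1]*s; v=-W[...,0]*s+W[...,1]*c; Z=W[...,2]
    for a,b in [(-.22,-.19),(-.17,-.14),(-.1,-.07),(-.05,-.02)]:
        m=(Z>.067)&(Z<.076)&(u>.52)&(u<.565)&(v>a)&(v<b)
        if m.sum()>30: print("front",a,m.sum(),(np.percentile(u[m],[1,99])+[.052,.04]).round(4),"z",np.median(Z[m]).round(4))
    m=(Z>.0775)&(Z<.086)&(u>.53)&(u<.63)
    for sg in (1,-1):
        k=m&(sg*(v+.1185)>.1)&(sg*(v+.1185)<.16)
        if k.sum()>30: print("strip",sg,k.sum(),(np.percentile(v[k],[1,99])).round(4))
    m=(Z>.067)&(Z<.076)&(u>.615)&(u<.65)&(np.abs(v+.1185)<.11)
    if m.sum()>30: print("back",(np.percentile(u[m],[1,99])-[.036,.048]).round(4))
E
python3 - <<'E'
from h import *
print(telemetry.sense()["tool_pos"])
im,W,p=grab("wrist"); wall(W)
E
```

```text
[ 0.59977462 -0.03135808  0.16437514]
front -0.22 615 [0.5894 0.589 ] z 0.0714
front -0.17 616 [0.5895 0.5892] z 0.0715
front -0.1 619 [0.5897 0.5894] z 0.0715
front -0.05 623 [0.5894 0.5894] z 0.0714
strip 1 2843 [-0.      0.0182]
strip -1 2827 [-0.2557 -0.2375]
back [0.5891 0.595 ]
```

Request:
servo_tool --rows '[[[0,-0.0145,0,0.1,-0.001],[0,-0.0145,0,0.25,-0.001],[0,-0.0145,0,0.4,-0.001],[0,-0.0145,0,0.55,-0.001],[0,-0.0145,0,0.68,-0.001],[0,-0.0145,0,0.78,-0.001],[0,-0.0145,0,0.84,-0.001],[0,-0.0145,0,0.86,-0.001],[0,-0.0145,0,0.875,-0.001],[0,-0.0145,0,0.89,-0.001],[0,-0.0145,0,0.9,-0.001],[0,-0.0145,0,0.91,-0.001],[0,-0.0145,0,0.92,-0.001],[0,-0.0145,0,0.925,-0.001],[0,-0.0145,0,0.93,-0.001],[0,-0.0145,0,0.93,-0.001],[0,-0.0145,0,0.93,-0.001]]]'

```text
time: 16.35
tool_pos: [0.6022, -0.031, 0.0254]
tcp_rot: [3.141, 0.001, -2.994]
force: [-2.0, 2.8, 5.2]
width: 0.323
gripper_force: 40.0
```

Request:
servo_tool --rows '[[[0.45,0,0,0,0],[0.45,0,0,0,0],[0.45,0,0,0,0],[0.45,0,0,0,0],[0.45,0,0,-0.1,0],[0.45,0,0,-0.4,0],[0.45,0,0,-0.7,0],[0.45,0,0,-1,0],[0.45,0,0,-1,0],[0.45,0,0,-1,0],[0.45,0,0,-1,0],[0.45,0,0,-1,0]]]'

```text
time: 17.35
tool_pos: [0.6007, -0.0312, 0.1729]
tcp_rot: [3.141, -0.003, -2.994]
force: [-0.4, 0.5, -0.2]
width: 0.451
gripper_force: 0.0
```

Request:
servo_tool --rows '[[[1,-0.6,0,-0.9,0],[1,-0.6,0,-0.9,0],[1,-0.6,0,-0.9,0],[1,-0.6,0,-0.9,0],[1,-0.6,0,-0.9,0],[1,-0.6,0,-0.9,0],[1,-0.6,0,-0.9,0]]]'

```text
time: 17.93
tool_pos: [0.6896, -0.018, 0.3066]
tcp_rot: [3.141, -0.005, -2.994]
force: [-0.2, 0.6, -0.6]
width: 0.938
gripper_force: 0.0
```

```bash
cat >> h.py <<'E'
def seated(W,y,th=.1465,u0=.5893,v0=-.1187):
    c,s=np.cos(th),np.sin(th)
    u=W[...,0]*c+W[...,1]*s-u0; v=-W[...,0]*s+W[...,1]*c-v0-y; Z=W[...,2]
    n=(np.hypot(u,v)<.035)
    for lo,hi,nm in [(.048,.056,"block"),(.063,.073,"ring")]:
        m=n&(Z>lo)&(Z<hi); m=cv2.morphologyEx(m.astype(np.uint8),cv2.MORPH_OPEN,np.ones((3,3)))>0
        if m.sum()<10: print(nm,"none"); continue
        print(nm,m.sum(),"z",np.median(Z[m]).round(4),"x",np.percentile(u[m],[.5,99.5]).round(4),"y",np.percentile(v[m],[.5,99.5]).round(4),"rect",[np.round(q,4) for q in cv2.minAreaRect(np.c_[u[m],v[m]].astype(np.float32))])
E
python3 - <<'E'
from h import *
s=telemetry.sense();print(s["tool_pos"],s["tcp_rot"])
im,W,p=grab("wrist","w7"); seated(W,0); wall(W)
E
```

```text
[ 0.68964719 -0.01798856  0.30656482] [ 3.14086314 -0.00460226 -2.99386472]
block 435 z 0.0515 x [-0.0258  0.0146] y [-0.0166  0.0125] rect [array([-0.0056, -0.0021]), array([0.0407, 0.029 ]), np.float64(0.4934)]
ring 393 z 0.0674 x [-0.012   0.0126] y [-0.0138  0.0108] rect [array([ 0.0002, -0.0015]), array([0.0246, 0.0247]), np.float64(89.965)]
front -0.22 323 [0.5902 0.5898] z 0.0714
front -0.17 310 [0.5903 0.5898] z 0.0713
front -0.1 324 [0.5902 0.5898] z 0.0714
front -0.05 321 [0.5902 0.5898] z 0.0714
strip 1 1429 [0.0001 0.0181]
strip -1 1432 [-0.2556 -0.2376]
back [0.5898 0.5896]
```

Request:
servo_tool --rows '[[[0.65,0.5,1,0,0],[0.65,0.5,1,0,0],[0.65,0.5,1,0,0],[0.65,0.5,1,0,0],[0.65,0.5,1,0,0]]]'

```text
time: 18.4
tool_pos: [0.5894, 0.1236, 0.3078]
tcp_rot: [3.139, -0.005, -2.991]
force: [1.1, 0.7, 0.3]
width: 0.664
gripper_force: 0.0
```

Request:
servo_tool --rows '[[[0.65,0.5,1,0,0],[0.65,0.5,1,0,0],[0.65,0.5,1,0,0],[0.65,0.5,1,0,0],[0.65,0.5,1,0,0]]]'

```text
time: 18.82
tool_pos: [0.4936, 0.2604, 0.308]
tcp_rot: [3.14, -0.004, -2.99]
force: [0.5, -0.6, 0.1]
width: 0.649
gripper_force: 0.0
```

Request:
servo_tool --rows '[[[0.65,0.19,0.72,0.95,1],[0.65,0.19,0.72,0.95,1],[0.65,0.19,0.72,0.95,1],[0.65,0.19,0.72,0.95,1],[0.65,0.19,0.72,0.95,1],[0.65,0.19,0.72,0.95,1],[0.65,0.19,0.72,0.95,1],[0.65,0.19,0.72,0.95,1],[0.65,0.19,0.72,0.95,1],[0.65,0.19,0.72,0.95,1],[0.65,0.19,0.72,0.95,1],[0.65,0.19,0.72,0.95,1],[0.65,0.19,0.72,0.95,1],[0.65,0.19,0.72,0.95,1],[0.65,0.19,0.72,0.95,1],[0.65,0.19,0.72,0.95,1]]]' --squeeze 25

```text
time: 20.15
tool_pos: [0.4542, 0.3589, 0.1669]
tcp_rot: [-3.141, 0.0, 1.792]
force: [0.3, -0.3, 0.4]
width: 0.653
gripper_force: 0.0
```

```bash
python3 - <<'E'
from h import *
s=telemetry.sense();print(s["tool_pos"],s["tcp_rot"],shift(.4526,.3597,.013,1.7165))
im,W,p=grab("wrist")
for b in bushes(W,seeds=[(.4526,.3597)]): print(b)
E
```

```text
[0.45415009 0.35886055 0.1668673 ] [-3.14086255e+00  4.12089761e-04  1.79214392e+00] (array([ 0.008, -0.009,  1.026]), np.float64(0.05))
(array([0.4525, 0.3598]), -1.4382, array([0.03  , 0.0419]), array([0.4525, 0.3596]), 0.0131)
```

Request:
servo_tool --rows '[[[0.65,0.008,-0.009,0.3,0.054],[0.65,0.008,-0.009,0.6,0.054],[0.65,0.008,-0.009,0.8,0.054],[0.65,0.008,-0.009,0.93,0.054],[0.65,0.008,-0.009,1,0.054],[0.65,0.008,-0.009,1,0.054],[0,0.008,-0.009,1,0.054],[0,0.008,-0.009,1,0.054],[0,0.008,-0.009,1,0.054],[0,0.008,-0.009,1,0.054],[0,0.008,-0.009,1,0.054],[0,0.008,-0.009,1,0.054],[0,0.008,-0.009,1,0.054]]]'

```text
time: 21.28
tool_pos: [0.4533, 0.3607, 0.0185]
tcp_rot: [3.14, -0.001, 1.708]
force: [-1.9, -1.1, 7.9]
width: 0.325
gripper_force: 25.0
```

```bash
python3 - <<'E'
from h import *
s=telemetry.sense();print(s["tool_pos"],s["tcp_rot"],s["width"])
th=.1465;c,sn=np.cos(th),np.sin(th);u,v=.5893+.001,-.1187+.075
x,y=u*c-v*sn,u*sn+v*c;print(x,y,shift(x,y,.165,th+np.pi))
E
```

```text
[0.45326078 0.36067818 0.01852002] [ 3.14030852e+00 -8.14944740e-04  1.70844949e+00] 0.3254860875897448
0.5903559125067341 0.04293805501348785 (array([-2.224,  0.615, -0.977]), np.float64(-1.053))
```

Request:
servo_tool --rows '[[[0,0,0,-0.1,0],[0,0,0,-0.3,0],[0,0,0,-0.5,0],[0,0,0,-0.7,0],[0,0,0,-0.9,0],[0,-0.1,0,-1,0],[0,-0.2,0,-1,0],[0,-0.3,0,-1,0],[0,-0.3,0,-1,0]]]' --squeeze 40

```text
time: 22.03
tool_pos: [0.4579, 0.312, 0.1658]
tcp_rot: [-3.139, 0.002, 1.707]
force: [-0.5, -1.2, -3.6]
width: 0.322
gripper_force: 40.0
```

Request:
servo_tool --rows '[[[0,-0.15,0,0,0],[0,-0.3,0.1,0,0],[0,-0.5,0.2,0,0],[0,-0.7,0.3,0,0],[0,-0.85,0.3,0,0],[0,-1,0.3,0,0],[0,-1,0.3,0,0]]]'

```text
time: 22.62
tool_pos: [0.5231, 0.169, 0.1651]
tcp_rot: [-3.137, 0.002, 1.706]
force: [-1.0, -1.3, -3.4]
width: 0.322
gripper_force: 40.0
```

Request:
servo_tool --rows '[[[0,-0.1,0,0,-0.08],[0,-0.2,0.03,0,-0.16],[0,-0.3,0.07,0,-0.24],[0,-0.4,0.1,0,-0.32],[0,-0.5,0.13,0,-0.4],[0,-0.6,0.2,0,-0.48],[0,-0.7,0.25,0,-0.56],[0,-0.8,0.315,0,-0.64],[0,-0.9,0.315,0,-0.72],[0,-0.924,0.315,0,-0.8],[0,-0.924,0.315,0,-0.88],[0,-0.924,0.315,0,-0.96],[0,-0.924,0.315,0,-1],[0,-0.924,0.315,0,-1],[0,-0.924,0.315,0,-1],[0,-0.924,0.315,0,-1],[0,-0.924,0.315,0,-1]]]'

```text
time: 24.03
tool_pos: [0.5896, 0.0425, 0.1668]
tcp_rot: [3.142, -0.001, -3.076]
force: [-0.1, -0.1, -3.0]
width: 0.319
gripper_force: 40.0
```

```bash
python3 - <<'E'
from h import *
th=.1465;c,sn=np.cos(th),np.sin(th);u,v=.5893+.000,-.1187+.075
x,y=u*c-v*sn,u*sn+v*c
s=telemetry.sense();print(s["tool_pos"],s["tcp_rot"],x,y,shift(x,y,.03,th+np.pi))
im,W,p=grab("wrist","w8"); held2(W+[0,0,.0025])
E
```

```text
[0.58957213 0.0425137  0.16681492] [ 3.14151439e+00 -7.79730502e-04 -3.07649989e+00] 0.589366624452619 0.04279207848802907 (array([0.001, 0.002, 0.912]), np.float64(-0.054))
block 1979 x [-0.0134  0.0279] y [-0.0233  0.0223] rect [array([ 0.0072, -0.0009]), array([0.0497, 0.0422]), np.float64(89.1498)]
ring 2097 x [-0.0107  0.0132] y [-0.0264  0.0263] rect [array([ 0.0013, -0.0015]), array([0.0252, 0.0561]), np.float64(6.3943)]
```

Request:
servo_tool --rows '[[[0,-0.003,0.002,0.1,-0.054],[0,-0.003,0.002,0.25,-0.054],[0,-0.003,0.002,0.4,-0.054],[0,-0.003,0.002,0.55,-0.054],[0,-0.003,0.002,0.68,-0.054],[0,-0.003,0.002,0.78,-0.054],[0,-0.003,0.002,0.83,-0.054],[0,-0.003,0.002,0.85,-0.054],[0,-0.003,0.002,0.865,-0.054],[0,-0.003,0.002,0.88,-0.054],[0,-0.003,0.002,0.89,-0.054],[0,-0.003,0.002,0.9,-0.054],[0,-0.003,0.002,0.91,-0.054],[0,-0.003,0.002,0.92,-0.054],[0,-0.003,0.002,0.926,-0.054],[0,-0.003,0.002,0.926,-0.054],[0,-0.003,0.002,0.926,-0.054]]]'

```text
time: 25.5
tool_pos: [0.5904, 0.043, 0.0285]
tcp_rot: [3.141, 0.0, -2.994]
force: [-1.0, 4.3, 0.3]
width: 0.325
gripper_force: 40.0
```

Request:
servo_tool --rows '[[[0,0,0,0.006,0],[0,0,0,0.006,0],[0.45,0,0,0.006,0],[0.45,0,0,0,0],[0.45,0,0,0,0],[0.45,0,0,-0.1,0],[0.45,0,0,-0.4,0],[0.45,0,0,-0.7,0],[0.45,0,0,-1,0],[0.45,0,0,-1,0],[0.45,0,0,-1,0]]]'

```text
time: 26.42
tool_pos: [0.5929, 0.0427, 0.1823]
tcp_rot: [-3.141, 0.007, -2.994]
force: [0.3, 0.0, -0.6]
width: 0.452
gripper_force: 0.0
```

Request:
servo_tool --rows '[[[1,-0.5,-0.4,-0.7,0],[1,-0.5,-0.4,-0.7,0],[1,-0.5,-0.4,-0.7,0],[1,-0.5,-0.4,-0.7,0],[1,-0.5,-0.4,-0.7,0],[1,-0.5,-0.4,-0.7,0],[1,-0.5,-0.4,-0.7,0],[1,-0.5,-0.4,-0.7,0]]]'

```text
time: 27.08
tool_pos: [0.6715, -0.0051, 0.2807]
tcp_rot: [3.141, -0.004, -2.993]
force: [0.5, 0.2, -0.7]
width: 0.99
gripper_force: 0.0
```

```bash
python3 - <<'E'
from h import *
s=telemetry.sense();print(s["tool_pos"],s["tcp_rot"])
im,W,p=grab("wrist","w9"); seated(W,.075);seated(W,0); wall(W)
cv2.imwrite("pics/w9c.png",cv2.resize(im[60:260,120:520,::-1],None,fx=2,fy=2,interpolation=cv2.INTER_CUBIC))
E
```

```text
[ 0.6714539  -0.00507543  0.28070522] [ 3.14084833 -0.00421998 -2.99342801]
block 517 z 0.0514 x [-0.0262  0.0147] y [-0.0168  0.0132] rect [array([-0.0058, -0.0018]), array([0.03 , 0.041]), np.float64(89.7377)]
ring 441 z 0.0675 x [-0.0114  0.013 ] y [-0.0141  0.0102] rect [array([ 0.0009, -0.0021]), array([0.0246, 0.0246]), np.float64(0.254)]
block 489 z 0.0515 x [-0.0262  0.0147] y [-0.0164  0.0122] rect [array([-0.0058, -0.0021]), array([0.0286, 0.0409]), np.float64(89.9294)]
ring 430 z 0.0675 x [-0.0124  0.0121] y [-0.0141  0.0101] rect [array([-0.0001, -0.0021]), array([0.0246, 0.0243]), np.float64(0.1463)]
front -0.22 367 [0.5896 0.5898] z 0.0715
front -0.17 372 [0.5896 0.5897] z 0.0715
front -0.1 362 [0.5896 0.5897] z 0.0715
front -0.05 363 [0.5896 0.5897] z 0.0714
strip 1 1594 [0.0001 0.0181]
strip -1 1601 [-0.2556 -0.2375]
back [0.5896 0.5948]
```

View pics/w9c.png

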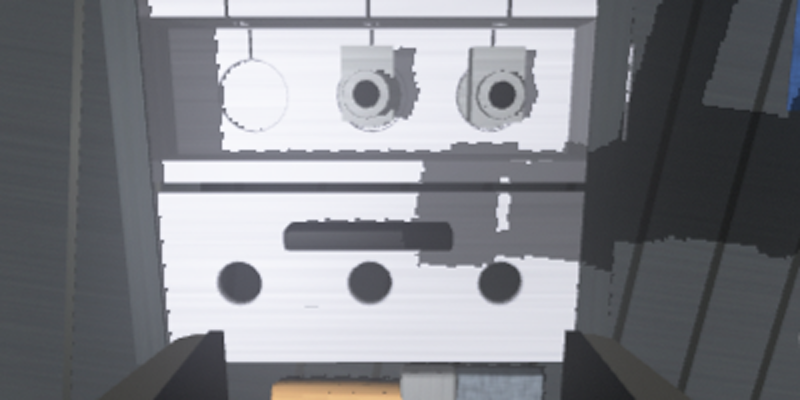

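The crop shows both bushes seated in stations 0 and 1, at (95,492) and (95,366), overhangs toward the front and in line with the marks. Block tops are at mould height 52. Now the pins.

Request:
servo_tool --rows '[[[0.5,0.735,-0.85,0.17,0],[0.5,0.735,-0.85,0.17,0],[0.5,0.735,-0.85,0.17,0],[0.5,0.735,-0.85,0.17,0],[0.5,0.735,-0.85,0.17,0]]]'

```text
time: 27.55
tool_pos: [0.5783, -0.1515, 0.256]
tcp_rot: [-3.141, -0.005, -2.996]
force: [-0.3, 0.6, 0.2]
width: 0.657
gripper_force: 0.0
```

Request:
servo_tool --rows '[[[0.5,0.735,-0.85,0.17,0],[0.5,0.735,-0.85,0.17,0],[0.5,0.735,-0.85,0.17,0],[0.5,0.735,-0.85,0.17,0],[0.5,0.735,-0.85,0.17,0],[0.5,0.735,-0.85,0.17,0],[0.5,0.735,-0.85,0.17,0]]]'

```text
time: 28.13
tool_pos: [0.4927, -0.2896, 0.2321]
tcp_rot: [3.141, -0.0, -2.995]
force: [-0.2, 0.7, -0.6]
width: 0.501
gripper_force: 0.0
```

```bash
cat >> h.py <<'E'
def pins(W,q="pin0"):
    for pr,mk,ce in masks(q,"wrist"):
        P=W[mk]; P=P[np.isfinite(P[:,0])]
        if len(P)<20 or P[:,2].mean()>.03: continue
        k=P[(P[:,2]>.0185)&(P[:,2]<.0275)]   # handle top, z ~22-23
        if len(k)<15: print("?",pr,ce); continue
        (cx,cy),(w,h),a=cv2.minAreaRect(k[:,:2].astype(np.float32)); a=np.radians(a)
        if w<h: a+=np.pi/2
        ax=np.array([np.cos(a),np.sin(a)])
        if (P[:,:2].mean(0)-[cx,cy])@ax<0: ax=-ax
        # axis from the whole outline
        t=(P[:,:2]-[cx,cy])@ax
        far=P[t>.045][:,:2].mean(0) if (t>.045).sum()>5 else [np.nan]*2
        yl=np.arctan2(far[1]-cy,far[0]-cx)
        print(round(pr,2),np.round(ce),"handle",np.round([cx,cy],4),np.round(sorted((w,h)),4),"yaw",np.arctan2(ax[1],ax[0]).round(4),"tipyaw",np.round(yl,4),"tmax",t.max().round(4),"z",np.median(k[:,2]).round(4))
E
python3 - <<'E'
from h import *
s=telemetry.sense();print(s["time"],s["tool_pos"],s["tcp_rot"])
im,W,p=grab("wrist","w10"); pins(W)
E
```

```text
28.1333 [ 0.49272548 -0.28957528  0.23211698] [ 3.14076314e+00 -1.58328732e-04 -2.99474681e+00]
0.9 [ 94. 356.] handle [ 0.3942 -0.2598] [0.0222 0.0437] yaw -0.0052 tipyaw -0.0059 tmax 0.062 z 0.0213
0.85 [ 73. 273.] handle [ 0.3896 -0.3553] [0.0219 0.0433] yaw 0.1429 tipyaw 0.152 tmax 0.0626 z 0.0213
0.76 [163. 305.] handle [ 0.4814 -0.3073] [0.0219 0.0434] yaw 0.1924 tipyaw 0.1972 tmax 0.0612 z 0.0215
```

View pics/w10.png

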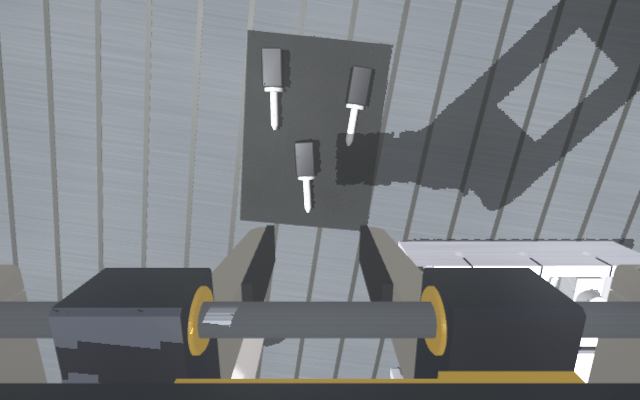

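The wrist picture shows three pins with handles at (70,273), (87,358) and (160,305), shafts pointing down (world +x). Taking the nearest one, at (160,305).

Request:
servo_tool --rows '[[[0.5,0.105,-0.107,0.85,-0.031],[0.5,0.105,-0.107,0.85,-0.031],[0.5,0.105,-0.107,0.85,-0.031],[0.5,0.105,-0.107,0.85,-0.031],[0.5,0.105,-0.107,0.85,-0.031],[0.5,0.105,-0.107,0.85,-0.031],[0.5,0.105,-0.107,0.85,-0.031]]]' --squeeze 25

```text
time: 28.82
tool_pos: [0.4817, -0.3088, 0.1075]
tcp_rot: [-3.139, 0.003, -2.947]
force: [0.9, 0.5, 0.4]
width: 0.5
gripper_force: 0.0
```

Request:
servo_tool --rows '[[[0.5,0,0,0.25,0],[0.5,0,0,0.45,0],[0.5,0,0,0.58,0],[0.5,0,0,0.64,0],[0.5,0,0,0.67,0],[0.5,0,0,0.67,0],[0,0,0,0.67,0],[0,0,0,0.67,0],[0,0,0,0.67,0],[0,0,0,0.67,0],[0,0,0,0.67,0],[0,0,0,0.67,0],[0,0,0,0.67,0]]]'

```text
time: 29.9
tool_pos: [0.4801, -0.3087, 0.0054]
tcp_rot: [-3.141, 0.001, -2.948]
force: [-0.3, 2.2, 7.5]
width: 0.234
gripper_force: 25.0
```

Request:
servo_tool --rows '[[[0,0,0,-0.1,0],[0,0,0,-0.3,0],[0,0,0,-0.5,0],[0,0,0,-0.7,0],[0,0,0,-0.7,0],[0,0,0,-0.7,0],[0,0,0,-0.7,0]]]'

```text
time: 30.48
tool_pos: [0.4791, -0.3082, 0.1091]
tcp_rot: [3.141, -0.0, -2.947]
force: [0.7, 0.1, -1.6]
width: 0.236
gripper_force: 25.0
```

```bash
cat >> h.py <<'E'
th=.1465; U0,V0=.5893,-.1187
def mw(x,y): 
    c,s=np.cos(th),np.sin(th); return (U0+x)*c-(V0+y)*s,(U0+x)*s+(V0+y)*c
def wm(P):
    c,s=np.cos(th),np.sin(th); return P[...,0]*c+P[...,1]*s-U0,-P[...,0]*s+P[...,1]*c-V0
def held_pin(W):
    s=telemetry.sense(); t=s["tool_pos"]; Y=s["tcp_rot"][2]
    d=W-t; x=-(d[...,0]*np.cos(Y)+d[...,1]*np.sin(Y)); y=-(d[...,0]*np.sin(Y)-d[...,1]*np.cos(Y)); z=d[...,2]
    # pin frame: forward=-tool x, left
    m=(z>-.01)&(z<.03)&(np.abs(y)<.015)&(x>-.05)&(x<.08)
    for lo in np.arange(-.04,.072,.006):
        k=m&(x>=lo)&(x<lo+.006)
        if k.sum()>8: print(round(lo+.003,3),k.sum(),"y",np.percentile(y[k],[2,98]).round(4),"zmax",np.percentile(z[k],95).round(4))
    k=m&(x>.04); print("tip",x[k].max() if k.any() else None)
E
python3 - <<'E'
from h import *
s=telemetry.sense();print(s["tool_pos"],s["tcp_rot"],s["width"],s["gripper_force"])
im,W,p=grab("wrist","w11"); held_pin(W)
x,y=mw(-.052-.024-.06,0); print(x,y,shift(x,y,.11,th+np.pi))
E
```

```text
[ 0.47913712 -0.30823802  0.10908214] [ 3.14142308e+00 -2.47591718e-04 -2.94740649e+00] 0.23567033073886448 24.999820590019226
-0.019 850 y [-0.0084  0.0123] zmax 0.0172
-0.013 570 y [-0.0113  0.014 ] zmax 0.0181
-0.007 849 y [-0.0146  0.0145] zmax 0.0267
-0.001 555 y [-0.0089  0.0129] zmax 0.0213
0.005 527 y [-0.0089  0.0129] zmax 0.0224
0.011 496 y [-0.0089  0.0129] zmax 0.0177
0.017 376 y [-0.0084  0.0124] zmax 0.0176
0.023 185 y [-0.0061  0.0102] zmax 0.0161
0.029 70 y [-0.0015  0.0056] zmax 0.0102
0.053 51 y [-0.0015  0.0052] zmax 0.0103
0.059 100 y [-0.0016  0.0058] zmax 0.01
0.065 23 y [-0.0002  0.0039] zmax 0.0086
tip 0.0656840198955932
0.46577168850236467 -0.05125733303300349 (array([-0.246,  1.696, -0.011]), np.float64(0.032))
```

Request:
servo_tool --rows '[[[0,0,0.2,0,0],[0,-0.05,0.4,0,0],[0,-0.1,0.6,0,0],[0,-0.12,0.8,0,0],[0,-0.12,0.85,0,0],[0,-0.12,0.85,0,0]]]' --squeeze 35

```text
time: 31.03
tool_pos: [0.4712, -0.1779, 0.1081]
tcp_rot: [3.14, -0.003, -2.945]
force: [-0.6, -0.2, -0.6]
width: 0.237
gripper_force: 35.0
```

Request:
servo_tool --rows '[[[0,-0.02,0.2,0,0.032],[0,-0.05,0.4,0,0.032],[0,-0.1,0.6,0,0.032],[0,-0.126,0.75,0,0.032],[0,-0.126,0.859,0,0.032],[0,-0.126,0.859,0,0.032],[0,-0.126,0.859,0,0.032],[0,-0.126,0.859,0,0.032],[0,-0.126,0.859,0,0.032]]]'

```text
time: 31.78
tool_pos: [0.4666, -0.051, 0.1092]
tcp_rot: [-3.141, -0.0, -2.996]
force: [-0.4, 0.1, -1.6]
width: 0.234
gripper_force: 35.0
```

```bash
python3 - <<'E'
from h import *
s=telemetry.sense();print(s["tool_pos"],s["tcp_rot"],s["width"],wm(s["tool_pos"]))
im,W,p=grab("wrist","w12"); held_pin(W); wall(W)
x,y=mw(-.133,.002); print(x,y,shift(x,y,.0332,th+np.pi))
E
```

```text
[ 0.46656465 -0.05103284  0.10924337] [-3.14132252e+00 -1.04288736e-04 -2.99644232e+00] 0.2338592278298098 (np.float64(-0.13518276475774976), np.float64(0.00010633892163099123))
-0.019 866 y [-0.0086  0.0121] zmax 0.0166
-0.013 700 y [-0.0127  0.0146] zmax 0.0267
-0.007 741 y [-0.0147  0.014 ] zmax 0.0258
-0.001 541 y [-0.0091  0.0126] zmax 0.0208
0.005 532 y [-0.009   0.0126] zmax 0.0232
0.011 491 y [-0.009   0.0126] zmax 0.0173
0.017 366 y [-0.0084  0.0123] zmax 0.0166
0.023 183 y [-0.0064  0.01  ] zmax 0.0155
0.029 70 y [-0.0017  0.0054] zmax 0.0099
0.053 52 y [-0.0017  0.0055] zmax 0.0098
0.059 97 y [-0.0018  0.0056] zmax 0.0094
0.065 23 y [0.0002 0.0042] zmax 0.0079
tip 0.06577497281450777
front -0.17 114 [0.5945 0.5895] z 0.0715
front -0.1 98 [0.5946 0.5893] z 0.0716
0.4684475996137926 -0.0488408273483968 (array([-0.015,  0.012,  0.507]), np.float64(-0.001))
```

View pics/w12.png

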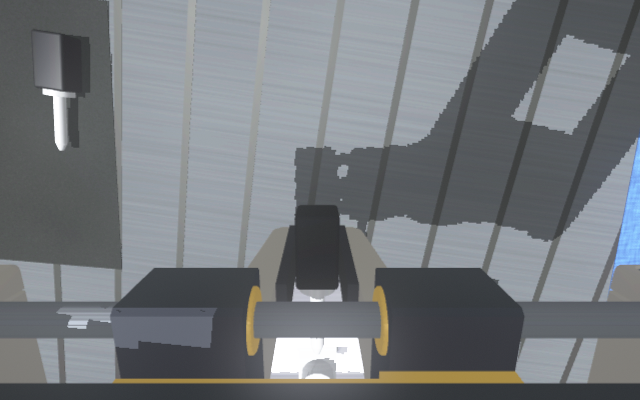

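Request:
servo_tool --rows '[[[0,-0.015,0.012,0.2,-0.001],[0,-0.015,0.012,0.4,-0.001],[0,-0.015,0.012,0.5,-0.001],[0,-0.015,0.012,0.507,-0.001],[0,-0.015,0.012,0.507,-0.001],[0,-0.015,0.012,0.507,-0.001],[0,-0.015,0.012,0.507,-0.001],[0,-0.015,0.012,0.507,-0.001]]]'

```text
time: 32.5
tool_pos: [0.4692, -0.0479, 0.0345]
tcp_rot: [-3.141, 0.002, -2.994]
force: [-0.6, 0.1, -0.8]
width: 0.239
gripper_force: 35.0
```

```bash
python3 - <<'E'
from h import *
s=telemetry.sense();print(s["tool_pos"],s["tcp_rot"],s["force"],wm(s["tool_pos"]))
x,y=mw(-.133,.0019); print(shift(x,y,.0333,th+np.pi))
E
```

```text
[ 0.46920054 -0.04789912  0.0345287 ] [-3.14103908e+00  2.10270817e-03 -2.99400300e+00] [-0.60780483  0.07617946 -0.77547523] (np.float64(-0.1321176591257111), np.float64(0.002821709885688445))
(array([ 0.006, -0.006,  0.008]), np.float64(0.001))
```

Request:
servo_tool --rows '[[[0,0,-0.005,0.006,0.001],[0,-0.03,-0.005,0.006,0.001],[0,-0.06,-0.005,0.006,0.001],[0,-0.08,-0.005,0.006,0.001],[0,-0.1,-0.005,0.006,0.001],[0,-0.115,-0.005,0.006,0.001],[0,-0.13,-0.005,0.006,0.001],[0,-0.145,-0.005,0.006,0.001],[0,-0.16,-0.005,0.006,0.001],[0,-0.16,-0.005,0.006,0.001]]]'

```text
time: 33.33
tool_pos: [0.4915, -0.045, 0.0324]
tcp_rot: [3.142, -0.002, -2.995]
force: [-2.7, -2.3, 4.0]
width: 0.239
gripper_force: 35.0
```

Request:
servo_tool --rows '[[[0,-0.01,-0.003,-0.005,0],[0,-0.03,-0.003,-0.005,0],[0,-0.05,-0.003,-0.005,0],[0,-0.07,-0.003,-0.005,0],[0,-0.09,-0.003,-0.005,0],[0,-0.11,-0.003,-0.005,0],[0,-0.13,-0.003,-0.005,0],[0,-0.15,-0.003,-0.005,0],[0,-0.17,-0.003,-0.005,0],[0,-0.19,-0.003,-0.005,0],[0,-0.205,-0.003,-0.005,0],[0,-0.205,-0.003,-0.005,0]]]'

```text
time: 34.33
tool_pos: [0.5232, -0.0408, 0.0333]
tcp_rot: [-3.141, 0.001, -2.995]
force: [-0.1, -0.1, -0.8]
width: 0.235
gripper_force: 35.0
```

Request:
servo_tool --rows '[[[0,-0.008,0,0,0],[0,-0.014,0,0,0],[0,-0.02,0,0,0],[0,-0.026,0,0,0],[0,-0.026,0,0,0],[0,-0.026,0,0,0]]]'

```text
time: 34.83
tool_pos: [0.5254, -0.0404, 0.0331]
tcp_rot: [3.141, -0.002, -2.995]
force: [-4.5, -2.0, 3.5]
width: 0.235
gripper_force: 35.0
```

Request:
servo_tool --rows '[[[0,-0.012,0,0,0],[0,-0.02,0,0,0],[0,-0.02,0,0,0]]]'

```text
time: 35.08
tool_pos: [0.5255, -0.0403, 0.0329]
tcp_rot: [3.141, -0.007, -2.995]
force: [-14.4, -5.9, 14.0]
width: 0.231
gripper_force: 35.0
```

Request:
servo_tool --rows '[[[0,0.01,0,0,0],[0.4,0.01,0,0,0],[0.5,0.01,0,0,0],[0.5,0.01,0,0,0],[0.5,0.01,0,-0.1,0],[0.5,0.01,0,-0.4,0],[0.5,0.01,0,-0.8,0],[0.5,0.01,0,-1,0],[0.5,0.01,0,-1,0],[0.5,0.01,0,-1,0],[0.5,0.01,0,-1,0]]]'

```text
time: 36.0
tool_pos: [0.5283, -0.04, 0.1832]
tcp_rot: [-3.141, 0.002, -2.995]
force: [0.4, 0.3, 0.3]
width: 0.501
gripper_force: 0.0
```

```bash
python3 - <<'E'
from h import *
s=telemetry.sense();print(s["tool_pos"],s["tcp_rot"],s["force"],wm(s["tool_pos"]))
im,W,p=grab("wrist","w13"); pins(W)
u,v=wm(W);Z=W[...,2]
m=(np.abs(v)<.016)&(u<-.054)&(u>-.12)&(Z>.03)&(Z<.058)
print(m.sum(),np.percentile(u[m],[1,99]),np.percentile(v[m],[1,99]),np.percentile(Z[m],[50,99]))
E
```

```text
[ 0.52830158 -0.03998835  0.1832299 ] [-3.14132937e+00  1.55428905e-03 -2.99528612e+00] [0.37541747 0.32156094 0.33051003] (np.float64(-0.07249491424109356), np.float64(0.002020374757684379))
? 0.88 [21.8, 7.1]
0.79 [ 20. 105.] handle [ 0.405  -0.2581] [0.0218 0.0234] yaw 1.7261 tipyaw nan tmax 0.0129 z 0.0212
1071 [-0.0972203  -0.05465101] [-0.00978095  0.01176674] [0.04570923 0.04867554]
```

View pics/w13.png

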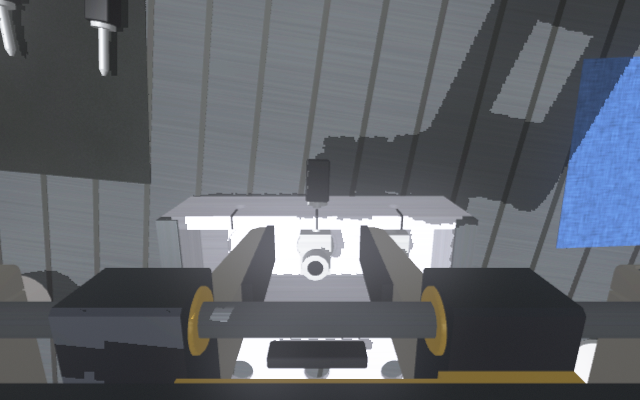

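The picture shows the pin in bore 1 with its handle at (180,318). The other two pins at top left seem unmoved. Next pin.

Request:
servo_tool --rows '[[[0.5,0.395,-0.665,-0.1,0],[0.5,0.395,-0.665,-0.1,0],[0.5,0.395,-0.665,-0.1,0],[0.5,0.395,-0.665,-0.1,0],[0.5,0.395,-0.665,-0.1,0]]]'

```text
time: 36.52
tool_pos: [0.4825, -0.1484, 0.1965]
tcp_rot: [3.14, -0.002, -2.999]
force: [-0.4, 0.0, -0.1]
width: 0.503
gripper_force: 0.0
```

Request:
servo_tool --rows '[[[0.5,0.395,-0.665,0,0],[0.5,0.395,-0.665,0,0],[0.5,0.395,-0.665,0,0],[0.5,0.395,-0.665,0,0],[0.5,0.395,-0.665,0,0],[0.5,0.395,-0.665,0,0],[0.5,0.395,-0.665,0,0]]]' --squeeze 25

```text
time: 37.1
tool_pos: [0.4401, -0.2533, 0.1975]
tcp_rot: [3.14, -0.001, -2.994]
force: [-0.2, -0.1, 0.0]
width: 0.499
gripper_force: 0.0
```

```bash
python3 - <<'E'
from h import *
s=telemetry.sense();print(s["time"],s["tool_pos"],s["tcp_rot"])
im,W,p=grab("wrist","w14"); pins(W)
E
```

```text
37.1 [ 0.44010203 -0.25326709  0.19750088] [ 3.14041323e+00 -7.60184792e-04 -2.99412708e+00]
0.63 [118. 229.] handle [ 0.3887 -0.3553] [0.0223 0.0431] yaw 0.1461 tipyaw 0.1471 tmax 0.0635 z 0.0213
0.59 [139. 320.] handle [ 0.3939 -0.26  ] [0.0216 0.0439] yaw -0.0099 tipyaw -0.0014 tmax 0.063 z 0.0213
```

Request:
servo_tool --rows '[[[0.5,0.321,0.016,0.7,0.102],[0.5,0.321,0.016,0.7,0.102],[0.5,0.321,0.016,0.7,0.102],[0.5,0.321,0.016,0.7,0.102],[0.5,0.321,0.016,0.7,0.102],[0.5,0.321,0.016,0.7,0.102],[0.5,0.321,0.016,0.7,0.102]]]'

```text
time: 37.78
tool_pos: [0.3942, -0.2602, 0.0952]
tcp_rot: [-3.14, 0.003, 3.136]
force: [0.1, -0.1, 0.1]
width: 0.499
gripper_force: 0.0
```

Request:
servo_tool --rows '[[[0.5,0,0,0.25,0],[0.5,0,0,0.4,0],[0.5,0,0,0.5,0],[0.5,0,0,0.56,0],[0.5,0,0,0.587,0],[0.5,0,0,0.587,0],[0,0,0,0.587,0],[0,0,0,0.587,0],[0,0,0,0.587,0],[0,0,0,0.587,0],[0,0,0,0.587,0],[0,0,0,0.587,0],[0,0,0,0.587,0]]]'

```text
time: 38.87
tool_pos: [0.3922, -0.2596, 0.0059]
tcp_rot: [-3.141, 0.001, 3.135]
force: [-1.6, -0.2, 7.2]
width: 0.241
gripper_force: 25.0
```

Request:
servo_tool --rows '[[[0,0,0,-0.1,0],[0,0,0,-0.3,0],[0,0,0,-0.5,0],[0,0,0,-0.7,0],[0,0,0,-0.7,0],[0,0,0,-0.7,0]]]' --squeeze 35

```text
time: 39.37
tool_pos: [0.3928, -0.2601, 0.1118]
tcp_rot: [-3.139, 0.003, 3.135]
force: [0.4, 0.2, -1.3]
width: 0.235
gripper_force: 35.0
```

```bash
python3 - <<'E'
from h import *
s=telemetry.sense();print(s["tool_pos"],s["tcp_rot"],s["width"],s["gripper_force"])
x,y=mw(-.142,.077); print(x,y,shift(x,y,.11,th+np.pi))
E
```

```text
[ 0.39282501 -0.26007746  0.11180488] [-3.13937686  0.00336618  3.13478928] 0.23501356420215996 34.99970197677612
0.4485957677173472 0.024041987981111936 (array([-0.359,  1.897,  0.012]), np.float64(-0.102))
```

Request:
servo_tool --rows '[[[0,0,0.2,0,0],[0,-0.05,0.4,0,0],[0,-0.1,0.6,0,0],[0,-0.15,0.8,0,0],[0,-0.18,0.95,0,0],[0,-0.18,0.95,0,0]]]'

```text
time: 39.87
tool_pos: [0.419, -0.1138, 0.1088]
tcp_rot: [3.14, -0.002, 3.137]
force: [-0.2, -0.5, -0.8]
width: 0.235
gripper_force: 35.0
```

Request:
servo_tool --rows '[[[0,-0.02,0.2,0,-0.102],[0,-0.05,0.4,0,-0.102],[0,-0.1,0.6,0,-0.102],[0,-0.15,0.75,0,-0.102],[0,-0.179,0.9,0,-0.102],[0,-0.179,0.947,0,-0.102],[0,-0.179,0.947,0,-0.102],[0,-0.179,0.947,0,-0.102],[0,-0.179,0.947,0,-0.102],[0,-0.179,0.947,0,-0.102]]]'

```text
time: 40.7
tool_pos: [0.4471, 0.0237, 0.1099]
tcp_rot: [-3.141, -0.001, -2.997]
force: [0.6, -0.5, -0.4]
width: 0.238
gripper_force: 35.0
```

```bash
python3 - <<'E'
from h import *
s=telemetry.sense();print(s["tool_pos"],s["tcp_rot"],s["width"],wm(s["tool_pos"]))
im,W,p=grab("wrist"); held_pin(W)
x,y=mw(-.133,.0769); print(x,y,shift(x,y,.0333,th+np.pi))
E
```

```text
[0.4471075  0.02371819 0.10992674] [-3.14143690e+00 -7.06948792e-04 -2.99656499e+00] 0.23845854334246006 (np.float64(-0.14351958756213756), np.float64(0.07689692353352476))
-0.019 914 y [-0.0085  0.0121] zmax 0.0162
-0.013 768 y [-0.0129  0.0146] zmax 0.0267
-0.007 648 y [-0.0147  0.0126] zmax 0.0249
-0.001 554 y [-0.0091  0.0126] zmax 0.025
0.005 525 y [-0.0091  0.0126] zmax 0.0229
0.011 476 y [-0.0091  0.0126] zmax 0.0166
0.017 354 y [-0.0082  0.0122] zmax 0.0162
0.023 155 y [-0.0064  0.01  ] zmax 0.0149
0.029 84 y [-0.0017  0.0054] zmax 0.0089
0.053 50 y [-0.0018  0.0055] zmax 0.009
0.059 90 y [-0.0018  0.0055] zmax 0.0087
0.065 19 y [0.0001 0.0037] zmax 0.007
tip 0.06534560922440955
0.4575139578569296 0.025256847904829474 (array([-0.069, -0.   ,  0.512]), np.float64(-0.001))
```

Request:
servo_tool --rows '[[[0,-0.069,0,0.2,-0.001],[0,-0.069,0,0.4,-0.001],[0,-0.069,0,0.5,-0.001],[0,-0.069,0,0.505,-0.001],[0,-0.069,0,0.505,-0.001],[0,-0.069,0,0.505,-0.001],[0,-0.069,0,0.505,-0.001],[0,-0.069,0,0.505,-0.001],[0,-0.069,0,0.505,-0.001],[0,-0.069,0,0.505,-0.001]]]'

```text
time: 41.58
tool_pos: [0.4582, 0.0264, 0.0351]
tcp_rot: [-3.141, 0.001, -2.994]
force: [-0.6, 0.2, -1.5]
width: 0.232
gripper_force: 35.0
```

Request:
servo_tool --rows '[[[0,0,0,0,0],[0,-0.03,0,0,0],[0,-0.06,0,0,0],[0,-0.08,0,0,0],[0,-0.1,0,0,0],[0,-0.115,0,0,0],[0,-0.13,0,0,0],[0,-0.145,0,0,0],[0,-0.16,0,0,0],[0,-0.16,0,0,0]]]'

```text
time: 42.42
tool_pos: [0.482, 0.0299, 0.0344]
tcp_rot: [-3.142, 0.0, -2.994]
force: [0.7, 0.4, -0.6]
width: 0.234
gripper_force: 35.0
```

```bash
python3 - <<'E'
from h import *
s=telemetry.sense();print(s["tool_pos"],s["tcp_rot"],s["force"],wm(s["tool_pos"]))
E
```

```text
[0.48199156 0.02987006 0.03444992] [-3.14151096e+00  3.40390515e-04 -2.99388999e+00] [ 0.73227666  0.42948685 -0.63122741] (np.float64(-0.10811118034138223), np.float64(0.07789064499419823))
```

Tip is in the bore with no force. Now drive it home.

Request:
servo_tool --rows '[[[0,-0.01,-0.005,0,0],[0,-0.03,-0.005,0,0],[0,-0.05,-0.005,0,0],[0,-0.07,-0.005,0,0],[0,-0.09,-0.005,0,0],[0,-0.11,-0.005,0,0],[0,-0.13,-0.005,0,0],[0,-0.15,-0.005,0,0],[0,-0.17,-0.005,0,0],[0,-0.19,-0.005,0,0],[0,-0.2,-0.005,0,0],[0,-0.21,-0.005,0,0],[0,-0.22,-0.005,0,0],[0,-0.227,-0.005,0,0],[0,-0.227,-0.005,0,0]]]'

```text
time: 43.67
tool_pos: [0.5147, 0.0341, 0.0343]
tcp_rot: [3.142, -0.001, -2.994]
force: [-1.8, -1.1, 0.5]
width: 0.236
gripper_force: 35.0
```

```bash
python3 - <<'E'
from h import *
s=telemetry.sense();print(s["tool_pos"],s["tcp_rot"],s["force"],wm(s["tool_pos"]))
E
```

```text
[0.51471857 0.03407197 0.03425408] [ 3.14152514e+00 -1.31076918e-03 -2.99389411e+00] [-1.76469818 -1.11602364  0.51883438] (np.float64(-0.0751213571671322), np.float64(0.07727016192545816))
```

Request:
servo_tool --rows '[[[0,-0.012,0,0,0],[0,-0.02,0,0,0],[0,-0.024,0,0,0],[0,-0.024,0,0,0]]]'

```text
time: 44.0
tool_pos: [0.5148, 0.0342, 0.0338]
tcp_rot: [3.141, -0.008, -2.994]
force: [-12.5, -2.4, 8.3]
width: 0.237
gripper_force: 35.0
```

Request:
servo_tool --rows '[[[0,0.005,0,0,0],[0.4,0.005,0,0,0],[0.5,0.005,0,0,0],[0.5,0.005,0,0,0],[0.5,0.005,0,-0.1,0],[0.5,0.005,0,-0.4,0],[0.5,0.005,0,-0.8,0],[0.5,0.005,0,-1,0],[0.5,0.005,0,-1,0],[0.5,0.005,0,-1,0]]]'

```text
time: 44.83
tool_pos: [0.521, 0.0348, 0.1882]
tcp_rot: [-3.141, 0.008, -2.994]
force: [-0.1, 0.2, 0.3]
width: 0.5
gripper_force: 0.0
```

Request:
servo_tool --rows '[[[0.5,-0.4,-0.25,-0.6,0],[0.5,-0.4,-0.25,-0.6,0],[0.5,-0.4,-0.25,-0.6,0],[0.5,-0.4,-0.25,-0.6,0],[0.5,-0.4,-0.25,-0.6,0],[0.5,-0.4,-0.25,-0.6,0],[0.5,-0.4,-0.25,-0.6,0],[0.5,-0.4,-0.25,-0.6,0]]]'

```text
time: 45.5
tool_pos: [0.5816, 0.0066, 0.2726]
tcp_rot: [3.141, -0.003, -2.994]
force: [0.4, 0.5, 0.3]
width: 0.498
gripper_force: 0.0
```

```bash
python3 - <<'E'
from h import *
s=telemetry.sense();print(s["time"],s["tool_pos"],s["tcp_rot"],s["force"],wm(s["tool_pos"]))
im,W,p=grab("wrist"); cv2.imwrite("pics/w15.png",cv2.resize(im[40:260,150:500,::-1],None,fx=2.2,fy=2.2,interpolation=cv2.INTER_CUBIC))
u,v=wm(W);Z=W[...,2]
for y in (.075,0):
    m=(np.abs(v-y)<.016)&(u<-.054)&(u>-.12)&(Z>.03)&(Z<.058)
    t=m&(Z>.044)
    print(y,m.sum(),np.percentile(u[t],[.5,1,5,99]).round(4),np.percentile(v[t],[1,99]).round(4),np.percentile(Z[t],[50,99]).round(4))
    seated(W,y)
wall(W)
E
```

```text
45.5 [0.58157158 0.00658121 0.27255574] [ 3.14108991e+00 -3.08420931e-03 -2.99355706e+00] [0.37563199 0.51558699 0.34992458] (np.float64(-0.012997475612362974), np.float64(0.04031491729009966))
0.075 739 [-0.0957 -0.0956 -0.0924 -0.0542] [0.0644 0.0859] [0.0462 0.0489]
block 469 z 0.0514 x [-0.0265  0.0153] y [-0.0169  0.0126] rect [array([-0.0055, -0.002 ]), array([0.0297, 0.0423]), np.float64(89.9708)]
ring 386 z 0.0675 x [-0.012   0.0126] y [-0.0142  0.0098] rect [array([ 0.0003, -0.0022]), array([0.0248, 0.0241]), np.float64(1.0838)]
0 786 [-0.0956 -0.0956 -0.0913 -0.0542] [-0.0107  0.0104] [0.0462 0.049 ]
block 463 z 0.0515 x [-0.027   0.0141] y [-0.0165  0.0132] rect [array([-0.0066, -0.0018]), array([0.0298, 0.0411]), np.float64(88.8954)]
ring 388 z 0.0676 x [-0.0126  0.0114] y [-0.0135  0.0105] rect [array([-0.0007, -0.0015]), array([0.0241, 0.0243]), np.float64(88.2972)]
front -0.22 303 [0.5896 0.5887] z 0.0717
front -0.17 299 [0.5896 0.5887] z 0.0714
front -0.1 295 [0.5896 0.5886] z 0.0715
front -0.05 297 [0.5895 0.5887] z 0.0715
strip 1 1388 [0.     0.0179]
strip -1 1422 [-0.2558 -0.2376]
back [0.5893 0.595 ]
```

View pics/w15.png

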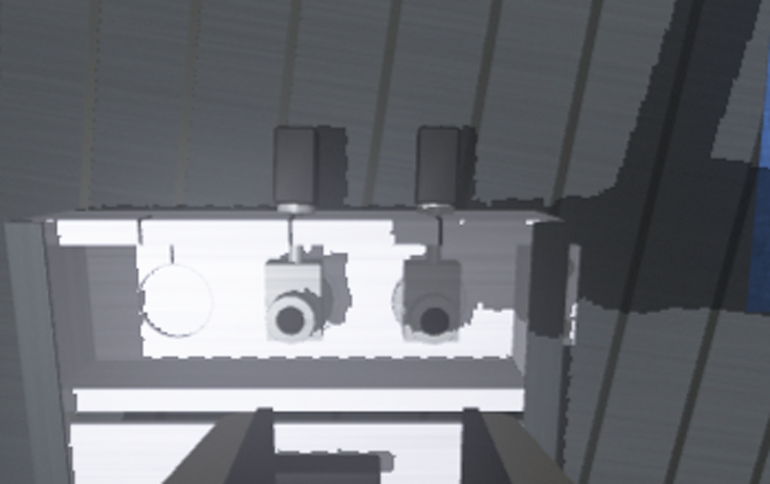

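Both pins are home: handles end at mould x -96, and the shafts show in line at (210,293) and (210,435). Both bushes are seated. Now shut the cover.

Request:
servo_tool --rows '[[[0.5,-0.596,-0.269,0,1],[0.5,-0.596,-0.269,0,1],[0.5,-0.596,-0.269,0,1],[0.5,-0.596,-0.269,0,1],[0.5,-0.596,-0.269,0,1],[0.5,-0.596,-0.269,0,1],[0.5,-0.596,-0.269,0,1],[0.5,-0.596,-0.269,0,1],[0.5,-0.596,-0.269,0,1],[0.5,-0.596,-0.269,0,1],[0.5,-0.596,-0.269,0,1],[0.5,-0.596,-0.269,0,1],[0.5,-0.596,-0.269,0,1],[0.5,-0.596,-0.269,0,1],[0.5,-0.596,-0.269,0,1]]]' --squeeze 20

```text
time: 46.8
tool_pos: [0.6771, -0.0203, 0.2741]
tcp_rot: [-3.141, -0.0, 1.794]
force: [0.1, -0.7, 0.1]
width: 0.5
gripper_force: 0.0
```

Request:
servo_tool --rows '[[[0.5,0,0,0.3,0.048],[0.5,0,0,0.5,0.048],[0.5,0,0,0.5,0.048],[0.5,0,0,0.5,0.048],[0.5,0,0,0.5,0.048],[0.5,0,0,0.5,0.048]]]'

```text
time: 47.3
tool_pos: [0.6788, -0.0205, 0.202]
tcp_rot: [3.138, 0.001, 1.718]
force: [-0.7, 0.2, -0.1]
width: 0.503
gripper_force: 0.0
```

```bash
python3 - <<'E'
from h import *
s=telemetry.sense();print(s["tool_pos"],s["tcp_rot"],s["width"])
x,y=mw(.0765,0);print(shift(x,y,.083,1.717))
E
```

```text
[ 0.67882091 -0.02050357  0.20199588] [3.13816225e+00 6.28306636e-04 1.71842418e+00] 0.5032887279181397
(array([ 0.005, -0.018,  0.793]), np.float64(0.001))
```

Request:
servo_tool --rows '[[[0.5,0,-0.004,0.3,0],[0.5,0,-0.004,0.5,0],[0.5,0,-0.004,0.65,0],[0.5,0,-0.004,0.74,0],[0.5,0,-0.004,0.77,0],[0.5,0,-0.004,0.77,0],[0,0,-0.004,0.77,0],[0,0,-0.004,0.77,0],[0,0,-0.004,0.77,0],[0,0,-0.004,0.77,0],[0,0,-0.004,0.77,0],[0,0,-0.004,0.77,0]]]'

```text
time: 48.3
tool_pos: [0.6747, -0.0209, 0.0845]
tcp_rot: [-3.137, -0.0, 1.718]
force: [-8.6, -1.7, 9.6]
width: 0.126
gripper_force: 20.0
```

Request:
servo_tool --rows '[[[0,0,-0.05,0,0],[0,0,-0.12,0,0],[0,0,-0.2,0,0],[0,0,-0.28,0,0],[0,0,-0.36,0,0],[0,0,-0.44,0,0],[0,0,-0.52,0,0],[0,0,-0.59,0,0],[0,0,-0.63,0,0],[0,0,-0.66,0,0],[0,0,-0.68,0,0],[0,0,-0.68,0,0]]]'

```text
time: 49.3
tool_pos: [0.5756, -0.0357, 0.0844]
tcp_rot: [3.142, 0.0, 1.717]
force: [-1.7, -1.9, 8.4]
width: 0.129
gripper_force: 20.0
```

```bash
python3 - <<'E'
from h import *
s=telemetry.sense();print(s["tool_pos"],s["tcp_rot"],s["width"],s["force"],wm(s["tool_pos"]))
E
```

```text
[ 0.5755705  -0.03569558  0.08444162] [3.14153941e+00 3.06964573e-04 1.71733838e+00] 0.12928067547648509 [-1.67162109 -1.90507691  8.44842657] (np.float64(-0.025105700930610708), np.float64(-0.0006329876227163245))
```

Request:
servo_tool --rows '[[[0,0,-0.012,0,0],[0,0,-0.022,0,0],[0,0,-0.032,0,0],[0,0,-0.04,0,0],[0,0,-0.045,0,0],[0,0,-0.045,0,0],[0,0,-0.045,0,0]]]'

```text
time: 49.88
tool_pos: [0.5708, -0.0364, 0.0844]
tcp_rot: [3.139, 0.0, 1.717]
force: [5.0, -0.5, 3.5]
width: 0.127
gripper_force: 20.0
```

```bash
python3 - <<'E'
from h import *
s=telemetry.sense();print(s["tool_pos"],s["tcp_rot"],s["width"],s["force"],wm(s["tool_pos"]))
E
```

```text
[ 0.57080008 -0.03640062  0.08440379] [3.13880242e+00 4.76394673e-04 1.71732829e+00] 0.12669403855859734 [ 5.01608826 -0.48536761  3.52995181] (np.float64(-0.029927939006056947), np.float64(-0.0006341144406910582))
```

Request:
servo_tool --rows '[[[0,0,-0.01,0,0],[0,0,-0.012,0,0],[0,0,-0.012,0,0],[0.5,0,-0.012,0,0],[0.5,0,-0.008,0,0],[0.5,0,0,0,0],[0.5,0,0,0,0],[0.5,0,0,-0.2,0],[0.5,0,0,-0.6,0],[0.5,0,0,-1,0],[0.5,0,0,-1,0],[0.5,0,0,-1,0],[0.5,0,0,-1,0]]]'

```text
time: 50.97
tool_pos: [0.5703, -0.0365, 0.2362]
tcp_rot: [3.138, 0.001, 1.717]
force: [0.2, -0.0, -0.1]
width: 0.502
gripper_force: 0.0
```

Request:
servo_tool --rows '[[[0.5,-0.55,0,-0.6,0],[0.5,-0.55,0,-0.6,0],[0.5,-0.55,0,-0.6,0],[0.5,-0.55,0,-0.6,0],[0.5,-0.55,0,-0.6,0],[0.5,-0.55,0,-0.6,0],[0.5,-0.55,0,-0.6,0],[0.5,-0.55,0,-0.6,0]]]'

```text
time: 51.63
tool_pos: [0.5803, -0.1171, 0.322]
tcp_rot: [-3.139, -0.001, 1.718]
force: [-0.9, -0.3, 0.2]
width: 0.498
gripper_force: 0.0
```

```bash
python3 - <<'E'
from h import *
s=telemetry.sense();print(s["time"],s["tool_pos"],s["tcp_rot"],s["force"])
im,W,p=grab("wrist","w16")
u,v=wm(W);Z=W[...,2]
m=(Z>.098)&(Z<.108)&(np.abs(u)<.1)&(np.abs(v)<.06)
m=cv2.morphologyEx(m.astype(np.uint8),cv2.MORPH_OPEN,np.ones((3,3)))>0
print("handle",cv2.minAreaRect(np.c_[u[m],v[m]].astype(np.float32)))
m=(Z>.0755)&(Z<.0815)&(np.abs(u)<.1)&(np.abs(v)<.1); print("cover",np.percentile(u[m],[.5,99.5]))
for y in (.075,0):
    t=(np.abs(v-y)<.016)&(u<-.054)&(u>-.12)&(Z>.044)&(Z<.058)
    print(y,t.sum(),np.percentile(u[t],[.5,1,5,99]).round(4),np.percentile(v[t],[1,99]).round(4))
E
```

```text
51.6333 [ 0.58030488 -0.117061    0.32200374] [-3.13859945e+00 -1.25736071e-03  1.71819885e+00] [-0.90506502 -0.2986759   0.19615481]
handle ((-0.030417386442422867, 0.00014802441000938416), (0.0891173854470253, 0.011513467878103256), 89.96070861816406)
cover [-0.05174318  0.04734441]
0.075 565 [-0.0963 -0.0954 -0.0923 -0.0547] [0.0644 0.086 ]
0 480 [-0.0956 -0.0945 -0.0908 -0.0545] [-0.0105  0.0104]
```

View pics/w16.png

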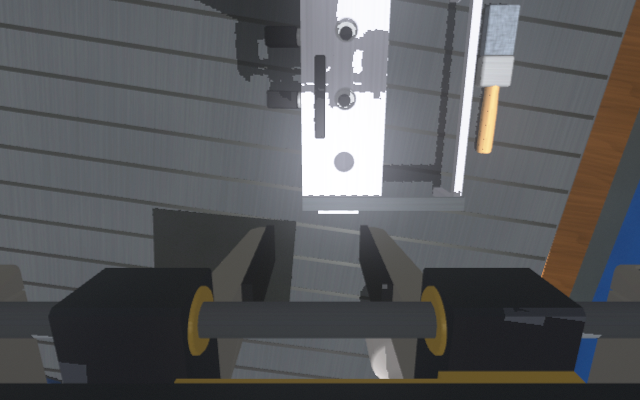

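The picture shows the cover shut, with its handle at mould x -30. Bush tops show under two of the pour holes, at (30,346) and (99,344), and the pin handles sit home at (37,283) and (99,284). The brush is untouched, so I hand the job in.

```bash
python3 -c "
from rig import r
print(r.close_job())"
```

```text
the job is handed in; nothing more can be done
None
```

The job is handed in at about 52 s (no verdict came back): both bushes stand seated in stations 0 and 1 with their pins home, the cover is fully shut, the spare pin is still on its mat, and the cup, bottle and brush were never touched.

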